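# Load the specimen balls into the viewing carriage, cover them and slide it to the line

## Robot

A 6-joint arm with a two-finger parallel gripper is mounted at the origin on the work surface. World frame = base frame: x ahead of the robot, y to its left, z up, the work surface at z = 0. Lengths are in m, angles in degrees, forces in N, time in s.
With the tool pointing down it reaches from about 0.35 to 0.875 m from the base axis. Payload 4.2 kg.
Tool frame: the origin (TCP) lies on the centre line of the jaws, within the pads' length; the fingertips stand tip_reach ahead of it and the grasp point (between the pads) is the TCP (tip_reach is the distance from the TCP to the fingertips, in m); z points along the fingers, y is the line along which they close (so a half turn about z gives the same grasp; the last joint's range is limited). The gripper opens to 87 mm and grips with 3 to 60 N. Pads are 19 mm wide; open, the fingers measure 117 mm over their backs; the gripper's body (75 mm by 190 mm) begins 51 mm behind the grasp point.
Start: joints at [83.056, 22.042, 0.453, 0, -68.411, -14.817], TCP at [0.232, 0.58, 0.242] pointing down, gripper open.
Joint ranges: [-179.83, 179.83], [-69.29, 118.12], [-61.27, 80.66], [-181.25, 117.63], [-171.15, -9.14], [-177.46, 177.46]. Speed limits (degrees/s): [159.86, 159.86, 180, 180, 180, 180].

## Interface

Orientations are given as a 3x3 rotation matrix whose columns are the frame's x, y, z axes.
In Python, from station import sense, capture, finish_job, tip_reach gives the robot as it stands.
- The arm moves only by the tool arm_command, never from a script. Its argument "deltas" is a list of rows, each a list of 7 numbers: the turn, a rotation vector about the tool's x, y, z in rad, then the shift along the tool's x, y, z in cm, then the closure, from -1 (fully open) to 1 (shut), so that 0 is half open. In form: [[rx, ry, rz, dx, dy, dz, hand], ...]. A call has 1 to 8 rows; each row is the pose to reach, as a shift and turn from the pose commanded when the call began, along the tool's axes at that moment; what a row does not reach only later rows make up. A row lasts 1/12 s, in which the tool goes at most 41.7 mm and 7.16 degrees, less where a joint would pass 70% of its speed; a pose out of reach is approached as far as the arm can. A call with a gripper value outside its range is refused whole. The fingers move at their own pace and stop on an object; the grip force is fixed at half the most. Time passes only in rows, so rows that repeat a pose let the fingers close. It gives the time, the measured TCP pose, the force, the opening and the grip force at its end, in the units of the state.
- sense(): the state, without advancing time (a new reading comes with each control period).
- capture(name): name is "side" or "top"; returns a dict with "pixels" (420x560x3 uint8, blue, green, red), "fovy" (degrees; the focal length in pixels is half the picture's height over the tangent of half this angle, whatever the lens; pixels are square), "cx", "cy" (the principal point, pixels), "k1" (the pictures are not rectified: a ray, as slopes to the right and down, at radius r is drawn at 1 + k1 r^2 times it, then the intrinsics apply), "rvec" (rotation vector, rad) and "tvec" (3), from world to camera coordinates, as OpenCV has them. Camera axes: x right, y down, z forward; pixel columns grow to the right and rows downward; lengths in m; the calibration is good to about 2 mm. A picture is of the moment at which its call begins. There is no depth.
- finish_job(): hands the job in; it is judged then, once.
The state is a dict: "time_s": time; "joints": joint angles; "joint_velocities": joint speeds; "effort": joint torques, N m; "tcp_pos": TCP position; "ee_rot": TCP orientation; "wrist_force": force on the tool from outside, world axes, zero at the start; "moment": the same for the moment, N m; "gripper_width": opening from 0.0 (shut) to 1.0 (fully open); "gripper_force": force on a finger pad.
Only numpy, scipy, OpenCV 4.12 (cv2) and the standard library are available. Lean on these libraries where they do the work, as an engineer would, in place of code of your own. Each camera call takes 0.05 s, during which the arm holds its last target. There are 200 camera calls.

## Task

Get the resin specimen balls ready for the microscope class: swing the clear cover of the blue carriage open, set every ball that is out into a dimple of its own (any dimple) and shut the cover fully over them. Only then push the carriage along its rails until its leading edge lies on the red line; nothing stops it there. Leave the other things on the bench where they stand.

Things in the scene. Friction and masses are not known exactly. Their poses are not given: they have to be found in the camera images.
- ball_amber: amber-orange resin ball with an insect cast in it, 40 mm across, about 45 g, rolls freely; origin at its centre. The balls start in a fixed sorting tray lined with grey felt (190 x 250 mm, felt 4 mm above the bench, steel rim 5 mm thick with its top 14 mm above the bench). May be absent from a run.
- ball_green: green resin ball with an insect cast in it, 40 mm across, about 45 g, rolls freely; origin at its centre. May be absent from a run.
- ball_red: dark red resin ball with an insect cast in it, 40 mm across, about 45 g, rolls freely; origin at its centre. May be absent from a run.
- ball_blue: blue resin ball with an insect cast in it, 40 mm across, about 45 g, rolls freely; origin at its centre. May be absent from a run.
- ball_white: milky white resin ball with an insect cast in it, 40 mm across, about 45 g, rolls freely; origin at its centre. May be absent from a run.
- dimple0 (a point): round dimple in the carriage, 29 mm wide at its mouth, 9 mm deep; the point is the centre of the mouth, level with the carriage's top face, its axes are the dock's. A seated ball's centre is 14 mm above this point. Six dimples in two rows of three: 66 mm apart along the dock's y, the rows (0-2 nearer the cover's tab, 3-5 nearer the hinge) 56 mm apart along x.
- dimple1 (a point): a dimple like dimple0
- dimple2 (a point): a dimple like dimple0
- dimple3 (a point): a dimple like dimple0
- dimple4 (a point): a dimple like dimple0
- dimple5 (a point): a dimple like dimple0
- dock: grey fixed deck with two steel rails, 176 mm (its x) by 390 mm (its y), deck top 12 mm and rail tops 20 mm above the bench; origin under its middle. Its yaw is small. The blue carriage (140 mm along x, 224 mm along y) slides on it along the dock's y. The carriage's top face is 30 mm above the bench, with a lip 6 mm high and 4 mm thick all round, in line with its outer edges.
- carriage (a joint): travel of the carriage along the dock's +y, m, 0 to 0.145; stiff (about 3 N to move it) and stays where it is left; the red line is at about 0.109, short of the end of its travel
- carriage_edge (a point): middle of the carriage's leading (+y) lower edge, 14 mm above the bench; its axes are the dock's. At the trailing end a black pushing block stands out of the carriage: its flat outer (-y) face is 238 mm behind this edge (dock y), centred on the same dock x, 50 mm wide (x), from 14 to 48 mm above the bench; the block is 14 mm thick (y)
- mark (a point): middle of the red line, 3 mm wide, drawn right across the deck and its rails along the dock's x; the point is on the deck top, its axes are the dock's. The leading edge has met the line when it has the same dock y as this point
- cover (a joint): angle of the clear cover, rad: 0 shut, 2.0 fully open, leaning back well past upright (at 1.9 a gripper has room over every dimple); hinged along the carriage's far (+x) edge. Friction holds it at any angle; about 2 N at the tab moves it
- cover_hinge (a point): middle of the cover's hinge line, which runs along the dock's y, 36 mm above the bench. The cover is a clear box open below, 140 mm deep, 224 mm long, 38 mm high when shut
- cover_tab (a point): middle of the gripping part of the orange tab on the cover's front: a block 47 mm long standing straight out of the front wall, 18 mm wide (along the dock's y), 10 mm thick; when shut it points to -x and this point is 170 mm from the hinge and 15 mm above it, about 51 mm over the bench. Pinched across its width it turns freely between the fingers
- dropper: amber dropper bottle with a red bulb, 38 mm across, 100 mm tall; origin under its middle; not part of the job, leave it where it stands
- beaker: glass beaker, 68 mm across, 85 mm tall; origin under its middle; not part of the job, leave it where it stands
- pen: blue marker pen lying on the bench, 130 mm long, 14 mm thick; origin under its middle; not part of the job, leave it where it stands
- petri_dish: closed petri dish, 88 mm across, 14 mm tall; origin under its middle; not part of the job, leave it where it stands
- slide_box: black microscope-slide box, 95 x 80 x 32 mm tall; origin under its middle; not part of the job, leave it where it stands
- weight: brass weight with a knob, 36 mm across, 52 mm tall; origin under its middle; not part of the job, leave it where it stands

How it is judged:
By the outcome, as a careful person would: the job done as asked, in the order asked, and still so for the second after the job is handed in, with the robot touching nothing.
Of ball_amber, ball_green, ball_red, ball_blue, ball_white only 3 to 5 are there at a start; the rules pass over those that are not, and their reading is None.
At some moment in a run one of ball_amber, ball_green, ball_red, ball_blue, ball_white may be knocked a few centimetres aside while the robot is not near it.
Once in a run the grip may slacken for a moment while it holds something.
It also fails if it takes over 210 s, if anything falls off the work surface, if the arm or the gripper's body presses on something with over 40 N, if the wrist force passes 120 N, or if a joint passes its speed limit or range.

## Working session

There is one attempt and no reset: what is moved stays moved. The work goes in short steps, Python scripts to look and compute and a tool call to move; the robot and the scene stay as the last step left them, time stands still between calls to the robot, and variables do not carry over. Pictures are saved under pics/ and viewed, at most 14 in all, crops included, and the job is handed in when it is done.

Besides the shell and the picture viewer there is one more tool, called by a JSON object that holds its "name" and its "arguments". arm_command: Moves the arm, as the interface text tells. Its arguments: {"type":"object","properties":{"deltas":{"type":"array"}},"required":["deltas"]}

```bash
ls; mkdir -p pics
cat > h.py <<'E'
import numpy as np, cv2
from station import sense, capture, finish_job, tip_reach
def cam(name):
    c=capture(name); im=np.array(c["pixels"]); f=im.shape[0]/2/np.tan(np.radians(c["fovy"])/2)
    R=cv2.Rodrigues(np.array(c["rvec"],float))[0]; t=np.array(c["tvec"],float).ravel()
    return dict(im=im,f=f,cx=c["cx"],cy=c["cy"],k1=c["k1"],R=R,t=t,C=-R.T@t)
def ray(c,u,v):
    K=np.array([[c["f"],0,c["cx"]],[0,c["f"],c["cy"]],[0,0,1.]])
    p=cv2.undistortPoints(np.array([[[u,v]]],float),K,np.array([c["k1"],0,0,0.]))
    # invert precisely r(1+k1 r^2)
    q=np.array([(u-c["cx"])/c["f"],(v-c["cy"])/c["f"]]); s=q.copy()
    for _ in range(30): s=q/(1+c["k1"]*(s@s))
    d=c["R"].T@np.array([s[0],s[1],1.]); return d/np.linalg.norm(d)
def onz(c,u,v,z):
    d=ray(c,u,v); return c["C"]+d*(z-c["C"][2])/d[2]
def proj(c,P):
    p=c["R"]@np.asarray(P,float)+c["t"]; s=p[:2]/p[2]; s=s*(1+c["k1"]*(s@s))
    return np.array([c["f"]*s[0]+c["cx"],c["f"]*s[1]+c["cy"]])
def tri(c1,p1,c2,p2):
    d1,d2=ray(c1,*p1),ray(c2,*p2)
    A=np.stack([d1,-d2],1); x=np.linalg.lstsq(A,c2["C"]-c1["C"],rcond=None)[0]
    a=c1["C"]+d1*x[0]; b=c2["C"]+d2*x[1]; return (a+b)/2,np.linalg.norm(a-b)
E
python3 - <<'E'
from h import *
for n in("top","side"):
    c=cam(n); cv2.imwrite(f"pics/{n}0.png",cv2.resize(c["im"],None,fx=1.42,fy=1.42)); print(n,c["C"],c["f"],c["k1"],c["cx"],c["cy"])
s=sense();print(s,tip_reach)
E
```

```text
pics
top [0.43277503 0.02491002 1.35961324] 457.6452055428837 0.03597978050757819 283.179860528801 202.6125557784226
side [-0.05994783 -0.84689568  0.64825717] 418.62502485736775 0.023357433508304125 281.633549163632 205.8390846817863
{'time_s': 0.1, 'joints': array([ 8.30574271e+01,  2.20871075e+01,  3.89724623e-01, -2.40022543e-02,
       -6.84123271e+01, -1.48180758e+01]), 'joint_velocities': array([ 0.01906806, -0.09689539,  0.19244301,  0.04886108, -0.08860125,
        0.01660873]), 'effort': array([-4.84754109e-04, -3.91691065e+01,  1.87934786e+01,  4.23196614e+00,
        1.34064595e-02, -7.68697942e-05]), 'tcp_pos': array([0.23149527, 0.58002235, 0.2405789 ]), 'ee_rot': array([[ 9.28683412e-01, -3.70872941e-01, -6.18124037e-04],
       [-3.70873438e-01, -9.28681569e-01, -1.85364405e-03],
       [ 1.13426019e-04,  1.95069427e-03, -9.99998091e-01]]), 'wrist_force': array([-0.16382449,  0.64148911,  0.07045804]), 'moment': array([-0.014366  , -0.03189035, -0.00735827]), 'gripper_force': 0.0, 'gripper_width': 1.0023581718547183} 0.019
```

View pics/top0.png

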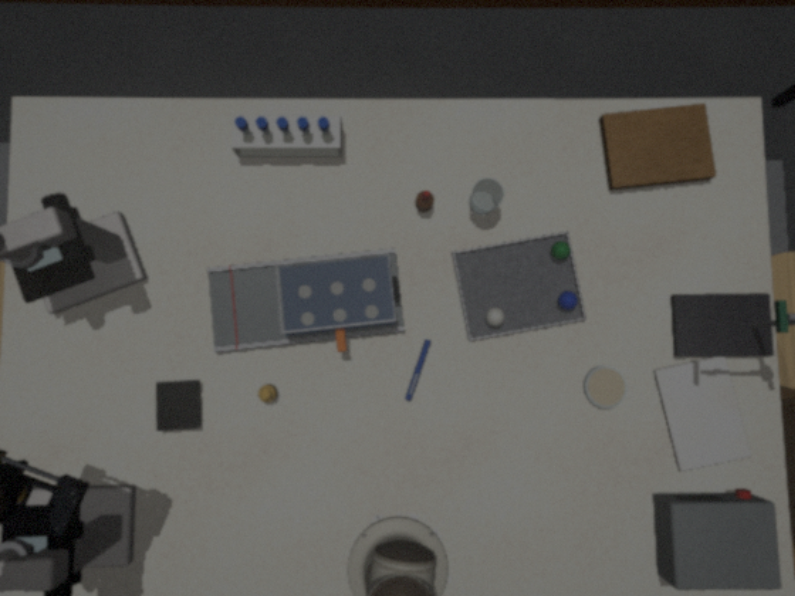

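View pics/side0.png

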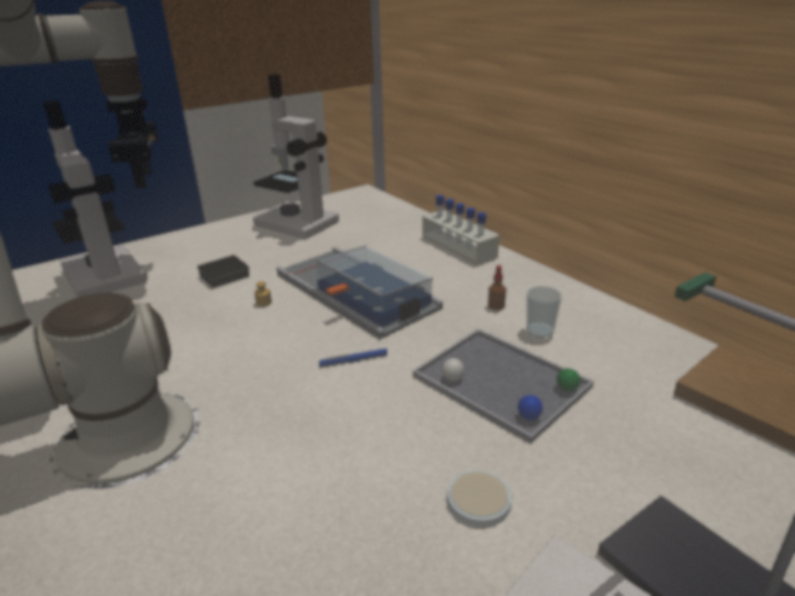

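The top view shows three balls in the tray, given here in enlarged pixels: green (561,251), blue (568,300) and white (495,317). It also shows the orange tab at (341,341), the red line at x≈235, six pale dimples and the black block at (397,292). The side view agrees, and the cover is shut.

```bash
cat >> h.py <<'E'
def blobs(c,lo,hi,amin=15,roi=None):
    h=cv2.cvtColor(cv2.GaussianBlur(c["im"],(3,3),0),cv2.COLOR_BGR2HSV); m=cv2.inRange(h,np.array(lo),np.array(hi))
    if roi: k=np.zeros_like(m); k[roi[1]:roi[3],roi[0]:roi[2]]=255; m&=k
    n,l,s,ce=cv2.connectedComponentsWithStats(m)
    return sorted([(int(s[i,4]),ce[i].round(1),s[i,:4].tolist()) for i in range(1,n) if s[i,4]>=amin],key=lambda a:-a[0])
E
python3 - <<'E'
from h import *
c=cam("top"); h=cv2.cvtColor(c["im"],cv2.COLOR_BGR2HSV)
for n,p in dict(tab=(240,240),red=(165,215),dim=(215,205),car=(250,195),blk=(280,206),g=(395,177),b=(400,211),w=(348,223),felt=(370,200),deck=(175,205)).items(): print(n,h[p[1],p[0]])
roi=(140,170,300,255)
print("tab",[(a,b,s,onz(c,*b,.051).round(4)) for a,b,s in blobs(c,(5,120,90),(18,255,255),15,roi)])
print("red",[(a,b,s) for a,b,s in blobs(c,(0,60,50),(10,255,255),10,(150,180,180,250))])
g=c["im"].astype(int); 
m=(h[...,1]<70)&(h[...,2]>95); m[:, :196]=0; 
n,l,s,ce=cv2.connectedComponentsWithStats(m.astype(np.uint8)[180:240,:285])
for i in range(1,n):
    if 20<s[i,4]<300: print("dim",s[i],ce[i]+[0,180],onz(c,ce[i][0],ce[i][1]+180,.021+.004).round(4))
for nm,lo,hi in (("g",(45,100,40),(85,255,255)),("b",(110,150,60),(128,255,255)),("w",(0,0,130),(179,60,255))):
    print(nm,[(a,b,s,onz(c,*b,.024).round(4)) for a,b,s in blobs(c,lo,hi,30,(325,170,410,235))])
E
```

```text
tab [ 13 151 115]
red [ 2 53 87]
dim [10  8 95]
car [109  46  78]
blk [170  15  51]
g [ 64 114  74]
b [114 155  97]
w [ 15   4 116]
felt [110  10  74]
deck [80 10 80]
tab [(73, array([239.8, 239.1]), [237, 233, 6, 14], array([0.4555, 0.1106, 0.051 ]))]
red []
dim [196   0  58   6 202] [216.57920792 181.64356436] [0.6245 0.1797 0.025 ]
dim [279   0   6  53 165] [282.63030303 200.5030303 ] [ 0.5673 -0.0132  0.025 ]
dim [258  36   6   7  24] [260.79166667 219.04166667] [0.5135 0.0511 0.025 ]
dim [213  41   7   7  21] [216.14285714 224.19047619] [0.4999 0.1807 0.025 ]
dim [247  55  38   5 110] [270.29090909 237.75454545] [0.4588 0.0239 0.025 ]
g [(75, array([394.9, 175.4]), [390, 171, 10, 10], array([ 0.6392, -0.347 ,  0.024 ]))]
b []
w []
```

Run:
```python
from h import *
c=cam("top"); h=cv2.cvtColor(c["im"],cv2.COLOR_BGR2HSV); im=c["im"].astype(int)
def local(p,mask,r=8):
    u,v=p; ys,xs=np.mgrid[v-r:v+r+1,u-r:u+r+1]; k=mask[v-r:v+r+1,u-r:u+r+1]; return np.array([xs[k].mean(),ys[k].mean()]),int(k.sum())
rb=im[...,2]-im[...,0]; 
P=[]
for p in [(215,205),(237,203),(260,200),(217,224),(239,222),(262,219)]:
    q,n=local(p,rb>-8,8); w=onz(c,*q,.029); P.append(w[:2]); print("dim",p,q.round(1),n,w.round(4))
P=np.array(P); d=P[0]-P[2]; print("yaw", np.degrees(np.arctan2(-d[0],d[1])), np.linalg.norm(d), np.degrees(np.arctan2(-(P[3]-P[5])[0],(P[3]-P[5])[1])), np.linalg.norm(P[0]-P[3]),"ctr",P.mean(0))
ys,xs=np.nonzero((rb>12)[185:245,150:180]); xs+=150;ys+=185
print("red",len(xs)); 
for sel in (ys<205,(ys>=205)&(ys<225),ys>=225): 
    q=(xs[sel].mean(),ys[sel].mean()); print(q,onz(c,*q,.012).round(4),onz(c,*q,.02).round(4))
for n,p,k in (("g",(395,177),h[...,1]>70),("b",(400,211),h[...,1]>90),("w",(348,223),im[...,1]>92)):
    q,m=local(p,k,10); print(n,q,m,onz(c,*q,.024).round(4))
```

```text
dim (215, 205) [214.1 204.8] 79 [0.5562 0.1861 0.029 ]
dim (237, 203) [236.9 202.5] 77 [0.5623 0.1203 0.029 ]
dim (260, 200) [259.4 200. ] 76 [0.5689 0.0547 0.029 ]
dim (217, 224) [216.7 226. ] 95 [0.4945 0.1787 0.029 ]
dim (239, 222) [239.2 224.1] 105 [0.4992 0.1137 0.029 ]
dim (262, 219) [261.9 221.1] 102 [0.5074 0.0479 0.029 ]
yaw 5.535726867846161 0.1320603390432911 5.633923908741078 0.0621240171644894 ctr [0.53140853 0.11689831]
red 113
(np.float64(162.52941176470588), np.float64(195.85294117647058)) [0.5855 0.3388 0.012 ] [0.5845 0.3369 0.02  ]
(np.float64(164.27906976744185), np.float64(215.09302325581396)) [0.5288 0.333  0.012 ] [0.5283 0.3311 0.02  ]
(np.float64(165.88888888888889), np.float64(233.77777777777777)) [0.4743 0.3276 0.012 ] [0.474  0.3258 0.02  ]
g [394.56896552 175.81896552] 116 [ 0.638 -0.346  0.024]
b [399.63779528 211.07086614] 127 [ 0.5331 -0.3573  0.024 ]
w [348.6        222.25555556] 90 [ 0.5016 -0.2059  0.024 ]
```

```bash
cat >> h.py <<'E'
YAW=np.radians(5.6)
def plan(T,yaw=YAW,tilt=None):
    """one row: turn (rad) and shift (cm) in tool axes to reach world T, tool down, tool x at yaw"""
    s=sense(); R=np.array(s["ee_rot"]); x=np.array([np.cos(yaw),np.sin(yaw),0]); z=np.array([0,0,-1.])
    Rt=np.stack([x,np.cross(z,x),z],1); 
    r=cv2.Rodrigues(R.T@Rt)[0].ravel(); d=R.T@(np.array(T)-s["tcp_pos"])*100
    return r.round(3),d.round(2)
E
python3 - <<'E'
from h import *
c=cam("top"); h=cv2.cvtColor(c["im"],cv2.COLOR_BGR2HSV)
for v in range(226,252): print(v,h[v,238:243,1].tolist())
for v in(232,249): print(onz(c,240,v,.056))
s2=cam("side"); b=blobs(s2,(5,120,90),(18,255,255),15,(200,180,280,230)); print(b)
if b: print(tri(c,(239.8,239.5),s2,b[0][1]))
print(plan((.452,.110,.15)))
E
```

```text
226 [23, 15, 21, 23, 41]
227 [40, 51, 41, 53, 35]
228 [29, 38, 23, 25, 24]
229 [10, 8, 13, 10, 8]
230 [12, 6, 6, 16, 7]
231 [72, 73, 91, 98, 60]
232 [135, 126, 131, 122, 106]
233 [145, 151, 137, 142, 148]
234 [150, 153, 154, 144, 133]
235 [155, 153, 145, 149, 126]
236 [160, 157, 150, 149, 133]
237 [156, 152, 152, 143, 130]
238 [157, 146, 152, 142, 136]
239 [149, 145, 153, 143, 144]
240 [143, 151, 145, 151, 151]
241 [133, 148, 151, 156, 140]
242 [133, 144, 147, 148, 136]
243 [142, 153, 147, 139, 139]
244 [126, 150, 145, 152, 147]
245 [119, 149, 156, 145, 142]
246 [111, 143, 143, 149, 137]
247 [74, 97, 91, 106, 97]
248 [33, 32, 30, 36, 36]
249 [19, 18, 17, 21, 26]
250 [15, 21, 17, 18, 31]
251 [15, 17, 14, 17, 16]
[0.4754725 0.1096676 0.056    ]
[0.42752653 0.10977293 0.056     ]
[(51, array([236.8, 203. ]), [231, 200, 13, 7])]
(array([0.45280415, 0.1104296 , 0.06483617]), np.float64(0.0030335910740934588))
(array([ 0.001,  0.   , -0.478]), array([37.91, 35.5 ,  9.15]))
```

{"name": "arm_command", "arguments": {"deltas": [[0, 0, -0.12, 3, 2.8, 0.7, -1], [0, 0, -0.24, 8, 7.5, 2, -1], [0, 0, -0.36, 15, 14, 4, -1], [0, 0, -0.478, 22, 20, 6, -1], [0, 0, -0.478, 37.5, 35.6, 9, -1], [0, 0, -0.478, 37.5, 35.6, 9, -1], [0, 0, -0.478, 37.5, 35.6, 9, -1], [0, 0, -0.478, 37.5, 35.6, 9, -1]]}}

```text
time_s: 0.97
tcp_pos: [0.3703, 0.2812, 0.1827]
ee_rot: [[0.995, 0.099, 0.0], [0.099, -0.995, 0.001], [0.001, -0.001, -1.0]]
wrist_force: [-0.0, 0.6, 0.2]
gripper_width: 0.998
gripper_force: 0.0
```

```bash
python3 -c "
from h import *
print(sense()['tcp_pos'],sense()['time_s'],plan((.448,.110,.11)))"
```

```text
[0.37029739 0.2811974  0.18271839] 0.9667 (array([-0.001, -0.001,  0.001]), array([ 6.04, 17.81,  7.27]))
```

{"name": "arm_command", "arguments": {"deltas": [[0, 0, 0, 6, 17.8, 7.3, -1], [0, 0, 0, 6, 17.8, 7.3, -1], [0, 0, 0, 6, 17.8, 7.3, -1], [0, 0, 0, 6, 17.8, 7.3, -1], [0, 0, 0, 6, 17.8, 7.3, -1], [0, 0, 0, 6, 17.8, 7.3, -1], [0, 0, 0, 6, 17.8, 7.3, -1], [0, 0, 0, 6, 17.8, 7.3, -1]]}}

```text
time_s: 1.63
tcp_pos: [0.4475, 0.112, 0.11]
ee_rot: [[0.995, 0.098, 0.001], [0.098, -0.995, 0.0], [0.001, -0.0, -1.0]]
wrist_force: [0.1, 1.0, -0.1]
gripper_width: 1.0
gripper_force: 0.0
```

```bash
python3 -c "
from h import *
print(sense()['tcp_pos'],plan((.447,.110,.052)))
c=cam('top');s=cam('side')
for n,k in (('t',c),('s',s)):
  u,v=proj(k,(.447,.110,.09)).astype(int); print(u,v)
  cv2.imwrite('pics/%s1.png'%n,cv2.resize(k['im'][v-60:v+60,max(u-80,0):u+80],None,fx=4,fy=4))
a=cv2.imread('pics/t1.png');b=cv2.imread('pics/s1.png');cv2.imwrite('pics/ab1.png',cv2.resize(np.vstack([a,b]),None,fx=.6,fy=.6))
"
```

```text
[0.44754198 0.1119871  0.11002146] (array([-0.   , -0.001,  0.   ]), array([-0.08,  0.19,  5.8 ]))
239 241
235 195
```

View pics/ab1.png

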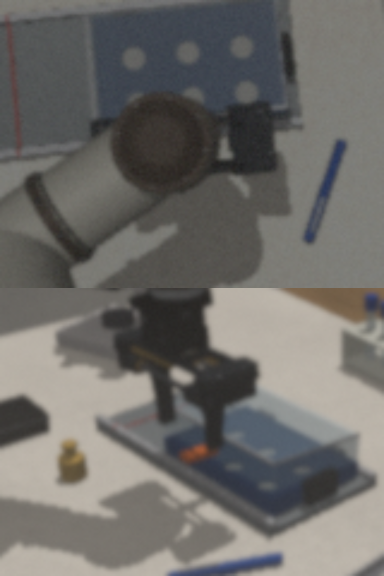

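The gripper straddles the orange tab: side crop about (195,452), with the fingers on either side. I'll descend and close.

{"name": "arm_command", "arguments": {"deltas": [[0, 0, 0, -0.1, 0.2, 3, -1], [0, 0, 0, -0.1, 0.2, 5.8, -1], [0, 0, 0, -0.1, 0.2, 5.8, -1], [0, 0, 0, -0.1, 0.2, 5.8, 1], [0, 0, 0, -0.1, 0.2, 5.8, 1], [0, 0, 0, -0.1, 0.2, 5.8, 1], [0, 0, 0, -0.1, 0.2, 5.8, 1], [0, 0, 0, -0.1, 0.2, 5.8, 1]]}}

```text
time_s: 2.4
tcp_pos: [0.447, 0.1102, 0.0529]
ee_rot: [[0.995, 0.098, 0.002], [0.098, -0.995, 0.001], [0.002, -0.001, -1.0]]
wrist_force: [-0.1, -0.6, -0.5]
gripper_width: 0.705
gripper_force: 0.0
```

{"name": "arm_command", "arguments": {"deltas": [[0, 0, 0, 0, 0, 0, 1], [0, 0, 0, 0, 0, 0, 1], [0, 0, 0, 0, 0, 0, 1]]}}

```text
time_s: 2.65
tcp_pos: [0.4464, 0.1097, 0.052]
ee_rot: [[0.995, 0.098, 0.0], [0.098, -0.995, 0.0], [0.0, -0.0, -1.0]]
wrist_force: [0.3, -0.2, 0.1]
gripper_width: 0.478
gripper_force: 0.0
```

```bash
python3 -c "
from h import *
s=sense();print(s['tcp_pos'],s['gripper_width'],s['gripper_force'],s['wrist_force'])
r=np.hypot(.170,.015);p0=np.arctan2(.015,.17)
for t in np.arange(0,2.01,.125):
  print(round(t,3),(100*np.array([.170-r*np.cos(p0+t), r*np.sin(p0+t)-.015])).round(2))
"
```

```text
[0.44639062 0.10967187 0.05195183] 0.4776697445240634 0.0 [ 0.30177907 -0.15665297  0.12725091]
0.0 [0. 0.]
0.125 [0.32 2.11]
0.25 [0.9  4.16]
0.375 [1.73 6.12]
0.5 [2.8  7.97]
0.625 [4.09 9.66]
0.75 [ 5.58 11.19]
0.875 [ 7.25 12.51]
1.0 [ 9.08 13.62]
1.125 [11.02 14.49]
1.25 [13.06 15.11]
1.375 [15.16 15.47]
1.5 [17.29 15.56]
1.625 [19.42 15.39]
1.75 [21.51 14.96]
1.875 [23.52 14.27]
2.0 [25.44 13.33]
```

{"name": "arm_command", "arguments": {"deltas": [[0, 0, 0, 0, 0, 0, 1], [0, 0, 0, 0, 0, 0, 1], [0, 0, 0, 0, 0, 0, 1], [0, 0, 0, 0, 0, 0, 1], [0, 0, 0, 0, 0, 0, 1], [0, 0, 0, 0, 0, 0, 1], [0, 0, 0, 0, 0, 0, 1]]}}

```text
time_s: 3.23
tcp_pos: [0.4463, 0.1095, 0.0517]
ee_rot: [[0.995, 0.098, -0.0], [0.098, -0.995, -0.0], [-0.0, 0.0, -1.0]]
wrist_force: [1.3, -1.1, 0.0]
gripper_width: 0.192
gripper_force: 31.2
```

{"name": "arm_command", "arguments": {"deltas": [[0, 0, 0, 0.1, 0, -1, 1], [0, 0, 0, 0.3, 0, -2.1, 1], [0, 0, 0, 0.6, 0, -3.1, 1], [0, 0, 0, 0.9, 0, -4.2, 1], [0, 0, 0, 0.9, 0, -4.2, 1]]}}

```text
time_s: 3.65
tcp_pos: [0.4595, 0.1122, 0.096]
ee_rot: [[0.995, 0.099, 0.009], [0.099, -0.995, 0.004], [0.009, -0.003, -1.0]]
wrist_force: [8.2, -2.1, -4.5]
gripper_width: 0.191
gripper_force: 30.3
```

{"name": "arm_command", "arguments": {"deltas": [[0, 0, 0, 0.4, 0, -1, 1], [0, 0, 0, 0.8, 0, -2, 1], [0, 0, 0, 1.9, 0, -3.8, 1], [0, 0, 0, 3.2, 0, -5.5, 1], [0, 0, 0, 4.7, 0, -7, 1], [0, 0, 0, 6.3, 0, -8.3, 1], [0, 0, 0, 8.2, 0, -9.4, 1], [0, 0, 0, 8.2, 0, -9.4, 1]]}}

```text
time_s: 4.32
tcp_pos: [0.5396, 0.1199, 0.1866]
ee_rot: [[0.995, 0.097, 0.001], [0.097, -0.995, 0.002], [0.001, -0.002, -1.0]]
wrist_force: [2.0, 2.9, -7.2]
gripper_width: 0.203
gripper_force: 30.0
```

```bash
python3 -c "
from h import *
s=sense();print(s['tcp_pos'],s['gripper_width'],s['gripper_force'],s['wrist_force'])"
```

```text
[0.53955669 0.11987338 0.1865523 ] 0.20324368508751758 29.997683241963387 [ 2.01517712  2.89410406 -7.17106854]
```

{"name": "arm_command", "arguments": {"deltas": [[0, 0, 0, 1.9, 0, -0.9, 1], [0, 0, 0, 4, 0, -1.5, 1], [0, 0, 0, 6.1, 0, -1.9, 1], [0, 0, 0, 8.2, 0, -2, 1], [0, 0, 0, 10.3, 0, -1.8, 1], [0, 0, 0, 12.4, 0, -1.4, 1], [0, 0, 0, 14.4, 0, -0.7, 1], [0, 0, 0, 15.6, 0, -0.1, 1]]}}

```text
time_s: 4.98
tcp_pos: [0.6915, 0.1345, 0.1859]
ee_rot: [[0.995, 0.098, -0.006], [0.098, -0.995, -0.0], [-0.006, -0.0, -1.0]]
wrist_force: [-3.4, 2.1, -0.3]
gripper_width: 0.2
gripper_force: 30.0
```

{"name": "arm_command", "arguments": {"deltas": [[0, 0, 0, 0.2, 0, 0.1, 1], [0, 0, 0, 0.2, 0, 0.1, 1]]}}

```text
time_s: 5.15
tcp_pos: [0.693, 0.1346, 0.1851]
ee_rot: [[0.995, 0.098, -0.005], [0.098, -0.995, -0.0], [-0.005, -0.0, -1.0]]
wrist_force: [-2.0, 3.0, -4.6]
gripper_width: 0.202
gripper_force: 30.0
```

```bash
python3 -c "
from h import *
s=sense();print(s['tcp_pos'],s['gripper_width'],s['gripper_force'],s['wrist_force'])
d=s['tcp_pos']-np.array([.617,.1267,.036]); x=np.array([np.cos(YAW),np.sin(YAW),0]); a=np.pi-np.arctan2(d[2],d@x); print('th',a-.088,np.hypot(d@x,d[2]))"
```

```text
[0.69295056 0.13459444 0.18513935] 0.20229441509731244 30.00066718115704 [-1.99745968  2.98968341 -4.56996722]
th 1.955992973970862 0.1675504604946282
```

{"name": "arm_command", "arguments": {"deltas": [[0, 0, 0, 0, 0, 0, -1], [0, 0, 0, 0, 0, 0, -1], [0, 0, 0, 0, 0, 0, -1], [0, 0, 0, 0, 0, 0, -1], [0, 0, 0, 0, 0, -3, -1], [0, 0, 0, 0, 0, -6, -1], [0, 0, 0, 0, 0, -7, -1], [0, 0, 0, 0, 0, -7, -1]]}}

```text
time_s: 5.82
tcp_pos: [0.6958, 0.1343, 0.2634]
ee_rot: [[0.995, 0.098, 0.01], [0.098, -0.995, 0.003], [0.01, -0.002, -1.0]]
wrist_force: [0.2, -0.1, -0.3]
gripper_width: 0.728
gripper_force: 0.0
```

```bash
python3 -c "
from h import *
s=sense();print(s['tcp_pos'],s['gripper_width'],s['gripper_force'],s['wrist_force'])
print(plan((.50,-.2,.2)))"
```

```text
[0.69583205 0.13427946 0.26342966] 0.7284263443615804 0.0 [ 0.1732073  -0.06091288 -0.31744667]
(array([-0.002, -0.01 ,  0.001]), array([-22.83,  31.35,   6.06]))
```

{"name": "arm_command", "arguments": {"deltas": [[0, 0, 0, -3, 4, -1, -1], [0, 0, 0, -6, 8, -1, -1], [0, 0, 0, -22.8, 31.3, 3, -1], [0, 0, 0, -22.8, 31.3, 4, -1], [0, 0, 0, -22.8, 31.3, 5, -1], [0, 0, 0, -22.8, 31.3, 6, -1], [0, 0, 0, -22.8, 31.3, 6, -1], [0, 0, 0, -22.8, 31.3, 6, -1]]}}

```text
time_s: 6.48
tcp_pos: [0.5265, -0.1486, 0.2132]
ee_rot: [[0.995, 0.098, -0.0], [0.098, -0.995, 0.0], [0.0, -0.0, -1.0]]
wrist_force: [0.9, -0.3, 0.9]
gripper_width: 0.999
gripper_force: 0.0
```

{"name": "arm_command", "arguments": {"deltas": [[0, 0, 0, -3, 7, 0, -1], [0, 0, 0, -3, 7, 0, -1], [0, 0, 0, -3, 7, 0, -1], [0, 0, 0, -3, 7, 0, -1]]}}

```text
time_s: 6.82
tcp_pos: [0.5041, -0.2213, 0.2134]
ee_rot: [[0.996, 0.094, -0.001], [0.094, -0.996, 0.0], [-0.001, -0.0, -1.0]]
wrist_force: [0.6, 0.0, -0.7]
gripper_width: 1.001
gripper_force: 0.0
```

```bash
cat >> h.py <<'E'
def local(p,mask,r=8):
    u,v=[int(round(a)) for a in p]; ys,xs=np.mgrid[v-r:v+r+1,u-r:u+r+1]; k=mask[v-r:v+r+1,u-r:u+r+1]; return np.array([xs[k].mean(),ys[k].mean()]),int(k.sum())
def balls(c):
    """ball centres (z=.024) by colour anywhere in tray area of the top view"""
    h=cv2.cvtColor(cv2.GaussianBlur(c["im"],(3,3),0),cv2.COLOR_BGR2HSV); o={}
    u0,v0=320,160
    for n,lo,hi in (("g",(50,65,30),(80,255,255)),("b",(105,85,50),(130,255,255)),("w",(0,0,96),(179,45,255))):
        o[n]=[(a,b,onz(c,*b,.024).round(4)) for a,b,s in blobs(c,lo,hi,45,(u0,v0,415,242)) if a<200][:2]
    return o
E
python3 - <<'E'
from h import *
c=cam("top"); im=c["im"].astype(int); rb=im[...,2]-im[...,0]
print(sense()["tcp_pos"])
cv2.imwrite("pics/t2.png",cv2.resize(im[130:270,140:430].astype(np.uint8),None,fx=2.7,fy=2.7))
for k,v in balls(c).items(): print(k,v)
P=[]
for p in [(215,205),(237,203),(260,200),(217,224),(239,222),(262,219)]:
    q,n=local(p,rb>-8,8); w=onz(c,*q,.029); P.append(w[:2]); print("dim",p,q.round(1),n,w.round(4))
E
```

```text
[ 0.50478249 -0.22031801  0.21352692]
g [(118, array([394.5, 175.8]), array([ 0.638 , -0.3458,  0.024 ]))]
b []
w [(153, array([362.9, 237.4]), array([ 0.4569, -0.2467,  0.024 ]))]
dim (215, 205) [213.9 204.8] 61 [0.5563 0.1868 0.029 ]
dim (237, 203) [236.3 202.5] 58 [0.5623 0.1218 0.029 ]
dim (260, 200) [258.9 199.8] 59 [0.5695 0.0563 0.029 ]
dim (217, 224) [215.4 223.9] 60 [0.5005 0.1822 0.029 ]
dim (239, 222) [238.3 221.4] 58 [0.5071 0.1162 0.029 ]
dim (262, 219) [260.9 218.9] 59 [0.5137 0.0508 0.029 ]
```

View pics/t2.png

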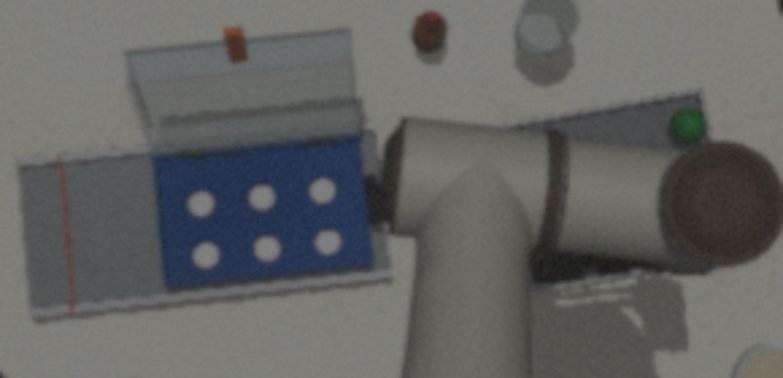

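The cover is open to about 1.95, and the six clean dimples are 66/56 mm apart as specified. The arm hides white and blue from above, so I'll check the balls in the side view.

Run:
```python
from h import *
c=cam("side"); print([ (n,proj(c,P).round(0)) for n,P in dict(w=(.5016,-.2059,.024),b=(.533,-.357,.024),g=(.638,-.346,.024)).items()])
h=cv2.cvtColor(cv2.GaussianBlur(c["im"],(3,3),0),cv2.COLOR_BGR2HSV)
R=(290,225,420,310)
for n,lo,hi in (("g",(45,65,20),(85,255,255)),("b",(105,120,40),(130,255,255)),("w",(0,0,105),(179,60,255))):
    print(n,[(a,b,s,onz(c,*b,.024).round(4)) for a,b,s in blobs(c,lo,hi,40,R)][:3])
cv2.imwrite("pics/s2.png",cv2.resize(c["im"][200:320,230:450],None,fx=3,fy=3))
print(sense()["tcp_pos"])
```

```text
[('w', array([320., 260.])), ('b', array([374., 286.])), ('g', array([401., 267.]))]
g [(121, array([400.1, 265.8]), [394, 261, 14, 11], array([ 0.6398, -0.3419,  0.024 ]))]
b [(104, array([373.3, 283.8]), [367, 279, 13, 10], array([ 0.5389, -0.3502,  0.024 ]))]
w [(9624, array([353.8, 266. ]), [290, 225, 130, 85], array([ 0.5504, -0.2755,  0.024 ]))]
[ 0.50523745 -0.21958929  0.21362352]
```

View pics/s2.png

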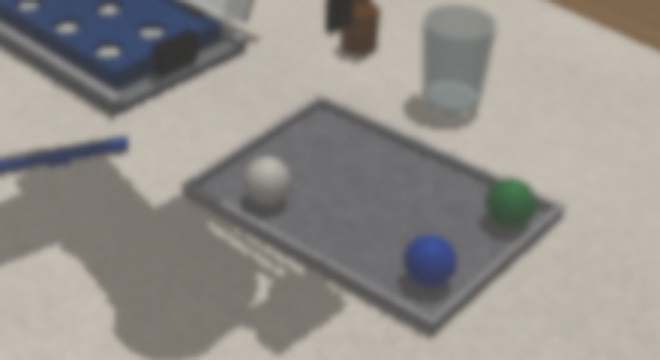

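All three balls are where I measured them: white (319,261), blue (374,287) and green (400,267) in side pixels, each matching its projection. Fetching white first.

```bash
python3 -c "
from h import *
print(plan((.5016,-.206,.034)))"
```

```text
(array([-0.,  0.,  0.]), array([-0.22, -1.38, 17.96]))
```

{"name": "arm_command", "arguments": {"deltas": [[0, 0, 0, -0.2, -1.4, 3, -0.7], [0, 0, 0, -0.2, -1.4, 7, -0.7], [0, 0, 0, -0.2, -1.4, 11, -0.7], [0, 0, 0, -0.2, -1.4, 15, -0.7], [0, 0, 0, -0.2, -1.4, 17, -0.7], [0, 0, 0, -0.2, -1.4, 18, -0.7], [0, 0, 0, -0.2, -1.4, 18, -0.7], [0, 0, 0, -0.2, -1.4, 18, 1]]}}

```text
time_s: 7.58
tcp_pos: [0.5033, -0.2055, 0.0346]
ee_rot: [[0.995, 0.1, 0.001], [0.1, -0.995, -0.0], [0.001, 0.001, -1.0]]
wrist_force: [0.3, 0.2, 0.1]
gripper_width: 0.824
gripper_force: 0.0
```

{"name": "arm_command", "arguments": {"deltas": [[0, 0, 0, 0, 0, 0, 1], [0, 0, 0, 0, 0, 0, 1], [0, 0, 0, 0, 0, 0, 1], [0, 0, 0, 0, 0, 0, 1], [0, 0, 0, 0, 0, 0, 1], [0, 0, 0, 0, 0, 0, 1], [0, 0, 0, 0, 0, 0, 1], [0, 0, 0, 0, 0, 0, 1]]}}

```text
time_s: 8.25
tcp_pos: [0.5025, -0.2062, 0.0345]
ee_rot: [[0.995, 0.098, 0.001], [0.098, -0.995, -0.0], [0.001, 0.0, -1.0]]
wrist_force: [-0.9, 0.7, 3.2]
gripper_width: 0.444
gripper_force: 30.0
```

{"name": "arm_command", "arguments": {"deltas": [[0, 0, 0, 0, 0, -2, 1], [0, 0, 0, 0, 0, -6, 1], [0, 0, 0, 0, 0, -9, 1], [0, 0, 0, 0.5, -3.5, -9, 1], [0, 0, 0, 1, -7, -9, 1], [0, 0, 0, 1.5, -10.5, -9, 1], [0, 0, 0, 2, -14, -9, 1], [0, 0, 0, 2.5, -17.5, -9, 1]]}}

```text
time_s: 8.92
tcp_pos: [0.5094, -0.028, 0.1239]
ee_rot: [[0.995, 0.097, -0.0], [0.097, -0.995, 0.0], [-0.0, -0.0, -1.0]]
wrist_force: [0.8, 0.1, -0.6]
gripper_width: 0.44
gripper_force: 30.0
```

{"name": "arm_command", "arguments": {"deltas": [[0, 0, 0, 0.5, -3.5, 0, 1], [0, 0, 0, 0.8, -6.5, 0, 1], [0, 0, 0, 1.1, -8, 0, 1], [0, 0, 0, 1.1, -8, 0, 1], [0, 0, 0, 1.1, -8, 0, 1]]}}

```text
time_s: 9.33
tcp_pos: [0.5127, 0.0518, 0.1236]
ee_rot: [[0.995, 0.1, -0.001], [0.1, -0.995, -0.0], [-0.001, 0.0, -1.0]]
wrist_force: [0.2, -0.4, -0.9]
gripper_width: 0.444
gripper_force: 30.0
```

```bash
python3 -c "
from h import *
s=sense();print(s['tcp_pos'],s['gripper_width'],s['gripper_force'],plan((.5137,.0508,.054)))"
```

```text
[0.51267451 0.05183988 0.12363194] 0.44373464492872583 29.999871253967285 (array([0.   , 0.001, 0.002]), array([0.1 , 0.11, 6.96]))
```

{"name": "arm_command", "arguments": {"deltas": [[0, 0, 0, 0.1, 0.1, 2.5, 1], [0, 0, 0, 0.1, 0.1, 5, 1], [0, 0, 0, 0.1, 0.1, 6.5, 1], [0, 0, 0, 0.1, 0.1, 6.9, 1], [0, 0, 0, 0.1, 0.1, 6.9, 1], [0, 0, 0, 0.1, 0.1, 6.9, -0.3], [0, 0, 0, 0.1, 0.1, 6.9, -0.3], [0, 0, 0, 0.1, 0.1, 6.9, -0.3]]}}

```text
time_s: 10.0
tcp_pos: [0.5143, 0.05, 0.0556]
ee_rot: [[0.995, 0.097, 0.001], [0.097, -0.995, 0.0], [0.001, -0.0, -1.0]]
wrist_force: [0.2, -0.8, -0.5]
gripper_width: 0.586
gripper_force: 0.0
```

{"name": "arm_command", "arguments": {"deltas": [[0, 0, 0, 0, 0, 0, -0.3], [0, 0, 0, 0, 0, -2, -0.3], [0, 0, 0, 0, 0, -5, -0.3], [0, 0, 0, 0, 1, -9, -0.6], [0, 0, 0, -3, 4, -12, -0.6], [0, 0, 0, -6, 8, -14, -0.6], [0, 0, 0, -9, 12, -14, -0.6], [0, 0, 0, -12, 16, -14, -0.6]]}}

```text
time_s: 10.67
tcp_pos: [0.4294, -0.0896, 0.1954]
ee_rot: [[0.995, 0.1, 0.005], [0.1, -0.995, 0.001], [0.005, -0.0, -1.0]]
wrist_force: [1.6, -1.4, 0.0]
gripper_width: 0.792
gripper_force: 0.0
```

Run:
```python
from h import *
c=cam("top"); s=cam("side")
cv2.imwrite("pics/t3.png",np.vstack([cv2.resize(c["im"][130:250,180:420],None,fx=2.5,fy=2.5),cv2.resize(s["im"][190:310,190:430],None,fx=2.5,fy=2.5)]))
print(sense()["tcp_pos"],balls(c), proj(c,(.5137,.0508,.044)))
```

```text
[ 0.4262391  -0.09183452  0.19412834] {'g': [(115, array([394.5, 175.7]), array([ 0.6383, -0.3458,  0.024 ]))], 'b': [(126, array([399.5, 211.1]), array([ 0.533 , -0.3569,  0.024 ]))], 'w': [(198, array([322.3, 211. ]), array([ 0.5354, -0.1293,  0.024 ]))]} [260.77203391 218.58556677]
```

View pics/t3.png

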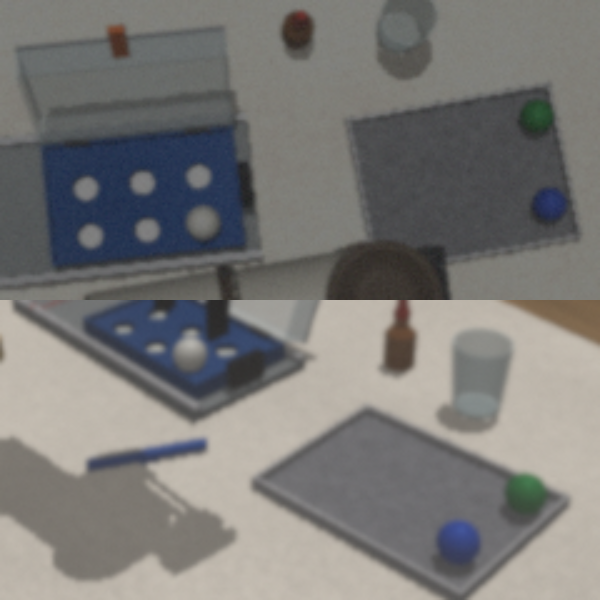

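White sits in dimple2: (261,219) in the top view, as predicted. Blue (399.5,211) and green (394.5,176) are unmoved. Going for blue.

```bash
python3 -c "
from h import *
print(plan((.533,-.357,.036)))"
```

```text
(array([-0.001, -0.   , -0.005]), array([ 8.17, 27.4 , 15.8 ]))
```

{"name": "arm_command", "arguments": {"deltas": [[0, 0, 0, 1, 3.5, 0, -0.7], [0, 0, 0, 2, 7, 0, -0.7], [0, 0, 0, 3, 11, 2, -0.7], [0, 0, 0, 4, 14.5, 4, -0.7], [0, 0, 0, 5.5, 18, 5.5, -0.7], [0, 0, 0, 6.8, 22, 7, -0.7], [0, 0, 0, 8.2, 26, 8, -0.7], [0, 0, 0, 8.2, 27.4, 8.5, -0.7]]}}

```text
time_s: 11.43
tcp_pos: [0.5398, -0.3566, 0.1062]
ee_rot: [[0.995, 0.097, -0.0], [0.097, -0.995, -0.001], [-0.0, 0.001, -1.0]]
wrist_force: [0.4, -0.1, -0.8]
gripper_width: 0.849
gripper_force: 0.0
```

{"name": "arm_command", "arguments": {"deltas": [[0, 0, 0, 0, 0, 0, -0.7], [0, 0, 0, 0, 0, 0, -0.7]]}}

```text
time_s: 11.6
tcp_pos: [0.5377, -0.3541, 0.1068]
ee_rot: [[0.995, 0.096, -0.002], [0.096, -0.995, 0.001], [-0.002, -0.001, -1.0]]
wrist_force: [0.5, -0.7, 0.3]
gripper_width: 0.85
gripper_force: 0.0
```

```bash
python3 -c "
from h import *
print(plan((.533,-.357,.036)))"
```

```text
(array([-0.001,  0.002, -0.002]), array([-0.48,  0.25,  7.08]))
```

{"name": "arm_command", "arguments": {"deltas": [[0, 0, 0, -0.4, 0.2, 2, -0.7], [0, 0, 0, -0.4, 0.2, 5, -0.7], [0, 0, 0, -0.4, 0.2, 6.7, -0.7], [0, 0, 0, -0.4, 0.2, 7, -0.7], [0, 0, 0, -0.4, 0.2, 7, 1], [0, 0, 0, -0.4, 0.2, 7, 1], [0, 0, 0, -0.4, 0.2, 7, 1], [0, 0, 0, -0.4, 0.2, 7, 1]]}}

```text
time_s: 12.27
tcp_pos: [0.5356, -0.3559, 0.0402]
ee_rot: [[0.995, 0.099, 0.003], [0.099, -0.995, -0.001], [0.003, 0.002, -1.0]]
wrist_force: [-0.5, -0.2, 0.5]
gripper_width: 0.626
gripper_force: 0.0
```

{"name": "arm_command", "arguments": {"deltas": [[0, 0, 0, 0, 0, 0, 1], [0, 0, 0, 0, 0, 0, 1], [0, 0, 0, 0, 0, 0, 1], [0, 0, 0, 0, 0, 0, 1], [0, 0, 0, 0, 0, 0, 1]]}}

```text
time_s: 12.68
tcp_pos: [0.5348, -0.356, 0.0389]
ee_rot: [[0.995, 0.098, 0.001], [0.098, -0.995, -0.001], [0.001, 0.001, -1.0]]
wrist_force: [0.2, 0.7, 2.7]
gripper_width: 0.443
gripper_force: 30.0
```

{"name": "arm_command", "arguments": {"deltas": [[0, 0, 0, 0, 0, -2, 1], [0, 0, 0, 0, 0, -5.5, 1], [0, 0, 0, 0, 0, -9, 1], [0, 0, 0, 0.5, -3.5, -9, 1], [0, 0, 0, 1, -7, -9, 1], [0, 0, 0, 1.6, -10.5, -9, 1], [0, 0, 0, 2.2, -14, -9, 1], [0, 0, 0, 2.7, -17.5, -9, 1]]}}

```text
time_s: 13.35
tcp_pos: [0.5437, -0.1775, 0.1279]
ee_rot: [[0.995, 0.097, -0.0], [0.097, -0.995, 0.0], [-0.0, -0.0, -1.0]]
wrist_force: [0.7, 0.6, 0.2]
gripper_width: 0.445
gripper_force: 30.0
```

{"name": "arm_command", "arguments": {"deltas": [[0, 0, 0, 0.5, -3.5, 0, 1], [0, 0, 0, 1, -7, 0, 1], [0, 0, 0, 1.6, -10.5, 0, 1], [0, 0, 0, 2.2, -14, 0, 1], [0, 0, 0, 2.7, -17.5, 0, 1], [0, 0, 0, 3.3, -21, 0, 1], [0, 0, 0, 3.9, -24.5, 0, 1], [0, 0, 0, 4.4, -28, 0, 1]]}}

```text
time_s: 14.02
tcp_pos: [0.5601, 0.1056, 0.1279]
ee_rot: [[0.995, 0.098, -0.001], [0.098, -0.995, -0.0], [-0.001, 0.0, -1.0]]
wrist_force: [1.0, -0.0, -0.9]
gripper_width: 0.443
gripper_force: 30.0
```

{"name": "arm_command", "arguments": {"deltas": [[0, 0, 0, 0.3, -1.8, 0, 1], [0, 0, 0, 0.3, -1.8, 0, 1], [0, 0, 0, 0.3, -1.8, 0, 1]]}}

```text
time_s: 14.27
tcp_pos: [0.5613, 0.123, 0.1276]
ee_rot: [[0.995, 0.1, -0.001], [0.1, -0.995, -0.0], [-0.001, 0.0, -1.0]]
wrist_force: [-0.9, 0.6, -1.1]
gripper_width: 0.444
gripper_force: 30.0
```

```bash
python3 -c "
from h import *
s=sense();print(s['tcp_pos'],s['gripper_width'],s['gripper_force'],plan((.5623,.1218,.060)))"
```

```text
[0.5612791  0.12296415 0.12763673] 0.4442688181132347 29.99979704618454 (array([0.   , 0.001, 0.002]), array([0.1 , 0.12, 6.76]))
```

{"name": "arm_command", "arguments": {"deltas": [[0, 0, 0, 0.1, 0.1, 2.5, 1], [0, 0, 0, 0.1, 0.1, 5, 1], [0, 0, 0, 0.1, 0.1, 6.5, 1], [0, 0, 0, 0.1, 0.1, 6.8, 1], [0, 0, 0, 0.1, 0.1, 6.8, 1], [0, 0, 0, 0.1, 0.1, 6.8, -0.3], [0, 0, 0, 0.1, 0.1, 6.8, -0.3], [0, 0, 0, 0.1, 0.1, 6.8, -0.3]]}}

```text
time_s: 14.93
tcp_pos: [0.5631, 0.1211, 0.0611]
ee_rot: [[0.995, 0.098, 0.001], [0.098, -0.995, 0.001], [0.001, -0.0, -1.0]]
wrist_force: [0.0, 0.2, -0.1]
gripper_width: 0.585
gripper_force: 0.0
```

{"name": "arm_command", "arguments": {"deltas": [[0, 0, 0, 0, 0, 0, -0.3], [0, 0, 0, 0, 0, -2, -0.3], [0, 0, 0, 0, 0, -5, -0.3], [0, 0, 0, 0, 1, -9, -0.6], [0, 0, 0, 0, 4, -11, -0.6], [0, 0, 0, 0, 8, -12, -0.6], [0, 0, 0, 0, 12, -12, -0.6], [0, 0, 0, 0, 16, -12, -0.6]]}}

```text
time_s: 15.6
tcp_pos: [0.5789, -0.0391, 0.1822]
ee_rot: [[0.995, 0.099, 0.003], [0.099, -0.995, 0.001], [0.004, -0.0, -1.0]]
wrist_force: [0.1, 0.7, -0.7]
gripper_width: 0.788
gripper_force: 0.0
```

{"name": "arm_command", "arguments": {"deltas": [[0, 0, 0, 0, 4, 0, -0.6], [0, 0, 0, 0, 8, 0, -0.6], [0, 0, 0, 0, 10, 0, -0.6], [0, 0, 0, 0, 10, 0, -0.6]]}}

```text
time_s: 15.93
tcp_pos: [0.5881, -0.1414, 0.1804]
ee_rot: [[0.996, 0.093, 0.0], [0.093, -0.996, -0.0], [0.0, 0.001, -1.0]]
wrist_force: [0.3, 0.7, -0.1]
gripper_width: 0.801
gripper_force: 0.0
```

Run:
```python
from h import *
c=cam("top"); s=cam("side")
cv2.imwrite("pics/t4.png",np.vstack([cv2.resize(c["im"][130:250,180:420],None,fx=2.5,fy=2.5),cv2.resize(s["im"][190:310,190:430],None,fx=2.5,fy=2.5)]))
print(sense()["tcp_pos"],balls(c), proj(c,(.5623,.1218,.044)),plan((.6385,-.346,.036)))
```

```text
[ 0.58801367 -0.13826404  0.18030759] {'g': [(118, array([394.5, 175.8]), array([ 0.638 , -0.3458,  0.024 ]))], 'b': [], 'w': []} [235.9699257  201.98399146] (array([-0.   , -0.   , -0.002]), array([ 3.03, 21.17, 14.43]))
```

View pics/t4.png

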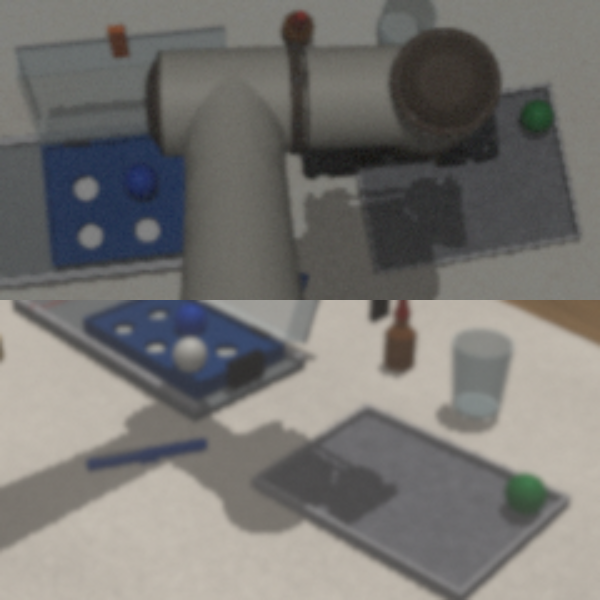

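Blue is in dimple4, at (141,181) in the crop, with white still in place. Green next.

{"name": "arm_command", "arguments": {"deltas": [[0, 0, 0, 0.5, 3.5, 0, -0.6], [0, 0, 0, 1, 7, 0, -0.7], [0, 0, 0, 1.5, 10.5, 0, -0.7], [0, 0, 0, 2, 14, 2, -0.7], [0, 0, 0, 2.6, 17.5, 4, -0.7], [0, 0, 0, 3, 20, 6, -0.7], [0, 0, 0, 3, 21.2, 7.5, -0.7], [0, 0, 0, 3, 21.2, 7.5, -0.7]]}}

```text
time_s: 16.7
tcp_pos: [0.6369, -0.3456, 0.1]
ee_rot: [[0.995, 0.096, -0.007], [0.096, -0.995, 0.003], [-0.007, -0.004, -1.0]]
wrist_force: [0.2, -0.6, -1.4]
gripper_width: 0.848
gripper_force: 0.0
```

{"name": "arm_command", "arguments": {"deltas": [[0, 0, 0, 0, 0, 0, -0.7], [0, 0, 0, 0, 0, 0, -0.7], [0, 0, 0, 0, 0, 0, -0.7]]}}

```text
time_s: 16.95
tcp_pos: [0.6401, -0.344, 0.1074]
ee_rot: [[0.995, 0.1, 0.003], [0.1, -0.995, -0.001], [0.003, 0.001, -1.0]]
wrist_force: [0.4, 0.2, 0.6]
gripper_width: 0.852
gripper_force: 0.0
```

```bash
python3 -c "
from h import *
print(plan((.6385,-.346,.035)))
s=cam('side');print(blobs(s,(45,65,20),(85,255,255),40,(290,225,420,310)))"
```

```text
(array([ 0.001, -0.003,  0.003]), array([-0.2 ,  0.18,  7.24]))
[(142, array([400.1, 266.3]), [394, 260, 14, 13])]
```

{"name": "arm_command", "arguments": {"deltas": [[0, 0, 0, -0.1, 0.2, 2, -0.7], [0, 0, 0, -0.1, 0.2, 5, -0.7], [0, 0, 0, -0.1, 0.2, 6.7, -0.7], [0, 0, 0, -0.1, 0.2, 7.2, -0.7], [0, 0, 0, -0.1, 0.2, 7.2, 1], [0, 0, 0, -0.1, 0.2, 7.2, 1], [0, 0, 0, -0.1, 0.2, 7.2, 1], [0, 0, 0, -0.1, 0.2, 7.2, 1]]}}

```text
time_s: 17.67
tcp_pos: [0.6394, -0.3479, 0.0355]
ee_rot: [[0.995, 0.099, 0.003], [0.099, -0.995, -0.001], [0.003, 0.002, -1.0]]
wrist_force: [1.1, 0.1, -0.2]
gripper_width: 0.632
gripper_force: 0.0
```

{"name": "arm_command", "arguments": {"deltas": [[0, 0, 0, 0, 0, 0, 1], [0, 0, 0, 0, 0, 0, 1], [0, 0, 0, 0, 0, 0, 1], [0, 0, 0, 0, 0, 0, 1], [0, 0, 0, 0, 0, 0, 1]]}}

```text
time_s: 18.08
tcp_pos: [0.6385, -0.3477, 0.034]
ee_rot: [[0.995, 0.098, 0.001], [0.098, -0.995, -0.0], [0.001, 0.001, -1.0]]
wrist_force: [-0.3, 0.6, 2.5]
gripper_width: 0.446
gripper_force: 30.0
```

{"name": "arm_command", "arguments": {"deltas": [[0, 0, 0, 0, 0, -2, 1], [0, 0, 0, 0, 0, -5.5, 1], [0, 0, 0, 0, 0, -9, 1], [0, 0, 0, -0.6, -3.5, -10, 1], [0, 0, 0, -1.1, -7, -10, 1], [0, 0, 0, -1.7, -10.5, -10, 1], [0, 0, 0, -2.2, -14, -10, 1], [0, 0, 0, -2.8, -17.5, -10, 1]]}}

```text
time_s: 18.75
tcp_pos: [0.5922, -0.1749, 0.1329]
ee_rot: [[0.995, 0.097, -0.0], [0.097, -0.995, 0.0], [-0.0, -0.0, -1.0]]
wrist_force: [0.3, 0.6, 0.3]
gripper_width: 0.447
gripper_force: 30.0
```

{"name": "arm_command", "arguments": {"deltas": [[0, 0, 0, -0.6, -3.5, 0, 1], [0, 0, 0, -1.1, -7, 0, 1], [0, 0, 0, -1.7, -10.5, 0, 1], [0, 0, 0, -2.2, -14, 0, 1], [0, 0, 0, -2.8, -17.5, 0, 1], [0, 0, 0, -3.3, -21, 0, 1], [0, 0, 0, -3.9, -24.5, 0, 1], [0, 0, 0, -4.4, -28, 0, 1]]}}

```text
time_s: 19.42
tcp_pos: [0.5208, 0.0995, 0.1331]
ee_rot: [[0.995, 0.098, -0.0], [0.098, -0.995, -0.0], [-0.0, 0.0, -1.0]]
wrist_force: [0.4, 0.4, -1.1]
gripper_width: 0.444
gripper_force: 30.0
```

{"name": "arm_command", "arguments": {"deltas": [[0, 0, 0, -0.6, -3.5, 0, 1], [0, 0, 0, -1, -7, 0, 1], [0, 0, 0, -1.3, -8.6, 0, 1], [0, 0, 0, -1.3, -8.6, 0, 1], [0, 0, 0, -1.3, -8.6, 0, 1]]}}

```text
time_s: 19.83
tcp_pos: [0.5, 0.183, 0.133]
ee_rot: [[0.995, 0.1, -0.001], [0.1, -0.995, -0.0], [-0.001, 0.0, -1.0]]
wrist_force: [-0.1, -0.0, -1.3]
gripper_width: 0.441
gripper_force: 30.0
```

```bash
python3 -c "
from h import *
s=sense();print(s['tcp_pos'],s['gripper_width'],s['gripper_force'],plan((.5005,.1822,.055)))"
```

```text
[0.50004131 0.18302913 0.13296333] 0.4408865288125116 29.999844431877136 (array([0.   , 0.001, 0.002]), array([0.04, 0.08, 7.8 ]))
```

{"name": "arm_command", "arguments": {"deltas": [[0, 0, 0, 0, 0.1, 2.5, 1], [0, 0, 0, 0, 0.1, 5, 1], [0, 0, 0, 0, 0.1, 7.5, 1], [0, 0, 0, 0, 0.1, 7.8, 1], [0, 0, 0, 0, 0.1, 7.8, 1], [0, 0, 0, 0, 0.1, 7.8, -0.3], [0, 0, 0, 0, 0.1, 7.8, -0.3], [0, 0, 0, 0, 0.1, 7.8, -0.3]]}}

```text
time_s: 20.5
tcp_pos: [0.5012, 0.1815, 0.0565]
ee_rot: [[0.995, 0.098, 0.002], [0.098, -0.995, 0.001], [0.002, -0.001, -1.0]]
wrist_force: [-1.3, 0.1, -0.2]
gripper_width: 0.585
gripper_force: 0.0
```

{"name": "arm_command", "arguments": {"deltas": [[0, 0, 0, 0, 0, 0, -0.3], [0, 0, 0, 0, 0, -2, -0.3], [0, 0, 0, 0, 0, -5, -0.3], [0, 0, 0, 0, -1, -9, -1], [0, 0, 0, 0, -4, -12, -1], [0, 0, 0, 0, -8, -15, -1], [0, 0, 0, 0, -12, -18, -1], [0, 0, 0, 0, -16, -20, -1]]}}

```text
time_s: 21.17
tcp_pos: [0.4865, 0.3241, 0.2488]
ee_rot: [[0.995, 0.097, 0.003], [0.097, -0.995, 0.003], [0.003, -0.002, -1.0]]
wrist_force: [0.7, 1.1, -0.9]
gripper_width: 0.933
gripper_force: 0.0
```

Run:
```python
from h import *
c=cam("top"); s=cam("side")
cv2.imwrite("pics/t5.png",np.vstack([cv2.resize(c["im"][130:250,160:400],None,fx=2.5,fy=2.5),cv2.resize(s["im"][150:270,170:410],None,fx=2.5,fy=2.5)]))
b=blobs(c,(5,120,60),(18,255,255),10,(180,120,280,180)); d=blobs(s,(5,120,60),(18,255,255),8,(200,120,330,220)); print(b,d)
for q in b[:1]:
    print(onz(c,*q[1],.185)); 
    for e in d[:2]: print(tri(c,q[1],s,e[1]))
print(sense()["tcp_pos"],plan((.695,.135,.26)))
```

```text
[(15, array([226.6, 142.4]), [225, 141, 4, 4])] [(63, array([297.8, 142.9]), [295, 137, 7, 14])]
[0.70431497 0.13532321 0.185     ]
(array([0.70133559, 0.13723088, 0.18512297]), np.float64(0.006972691577292858))
[0.48784483 0.32849814 0.25017095] (array([-0.007, -0.009,  0.006]), array([18.62, 21.38, -0.96]))
```

View pics/t5.png

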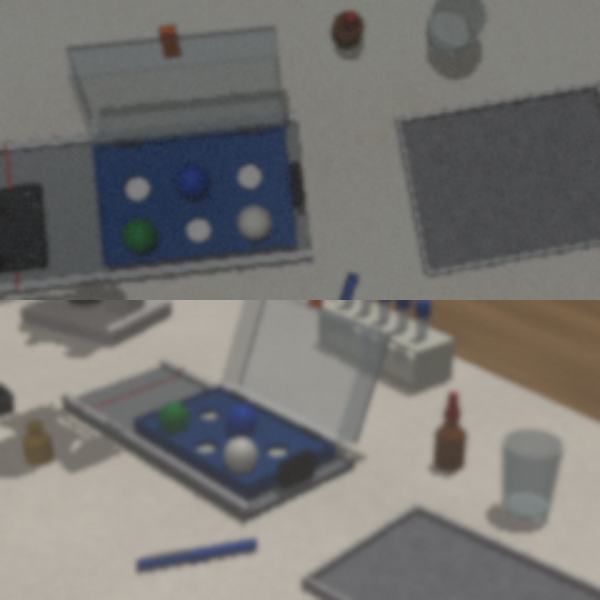

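All three balls are seated: green in dimple0, blue in dimple4, white in dimple2. The cover tab is still at about (0.698,0.136,0.185). Going back to pinch it.

{"name": "arm_command", "arguments": {"deltas": [[0, 0, 0, 2.5, 2.8, -2, -1], [0, 0, 0, 5, 5.6, -2, -1], [0, 0, 0, 7.5, 8.5, -2, -1], [0, 0, 0, 10, 11.4, -2, -1], [0, 0, 0, 12.5, 14.3, -2, -1], [0, 0, 0, 15, 17.2, -2, -1], [0, 0, 0, 17.5, 20, -2, -1], [0, 0, 0, 18.6, 21.3, -2, -1]]}}

```text
time_s: 21.93
tcp_pos: [0.6945, 0.1252, 0.2641]
ee_rot: [[0.996, 0.094, -0.001], [0.094, -0.996, -0.001], [-0.001, 0.001, -1.0]]
wrist_force: [0.2, 1.2, -1.4]
gripper_width: 1.003
gripper_force: 0.0
```

{"name": "arm_command", "arguments": {"deltas": [[0, 0, 0, 0, 0, 0, -1], [0, 0, 0, 0, 0, 0, -1], [0, 0, 0, 0, 0, 0, -1]]}}

```text
time_s: 22.18
tcp_pos: [0.6919, 0.1293, 0.265]
ee_rot: [[0.995, 0.098, -0.001], [0.098, -0.995, 0.0], [-0.001, -0.0, -1.0]]
wrist_force: [0.3, 0.9, -0.7]
gripper_width: 1.002
gripper_force: 0.0
```

```bash
python3 -c "
from h import *
s=sense();print(s['tcp_pos'],s['gripper_width'],plan((.695,.1346,.186)))"
```

```text
[0.69191448 0.12931353 0.26500969] 1.0017541305460564 (array([-0.   ,  0.001,  0.   ]), array([ 0.37, -0.49,  7.9 ]))
```

{"name": "arm_command", "arguments": {"deltas": [[0, 0, 0, 0.3, -0.5, 1, -1], [0, 0, 0, 0.3, -0.5, 3, -1], [0, 0, 0, 0.3, -0.5, 5.5, -1], [0, 0, 0, 0.3, -0.5, 7.5, -1], [0, 0, 0, 0.3, -0.5, 7.9, -1], [0, 0, 0, 0.3, -0.5, 7.9, 1], [0, 0, 0, 0.3, -0.5, 7.9, 1], [0, 0, 0, 0.3, -0.5, 7.9, 1]]}}

```text
time_s: 22.85
tcp_pos: [0.6959, 0.1354, 0.1884]
ee_rot: [[0.995, 0.099, 0.004], [0.099, -0.995, 0.001], [0.004, -0.0, -1.0]]
wrist_force: [0.4, 0.2, 0.1]
gripper_width: 0.855
gripper_force: 0.0
```

{"name": "arm_command", "arguments": {"deltas": [[0, 0, 0, 0, 0, 0, 1], [0, 0, 0, 0, 0, 0, 1], [0, 0, 0, 0, 0, 0, 1], [0, 0, 0, 0, 0, 0, 1], [0, 0, 0, 0, 0, 0, 1], [0, 0, 0, 0, 0, 0, 1], [0, 0, 0, 0, 0, 0, 1], [0, 0, 0, 0, 0, 0, 1]]}}

```text
time_s: 23.52
tcp_pos: [0.6951, 0.1346, 0.1862]
ee_rot: [[0.995, 0.098, -0.0], [0.098, -0.995, -0.0], [-0.0, 0.0, -1.0]]
wrist_force: [0.7, -0.5, -0.2]
gripper_width: 0.251
gripper_force: 0.0
```

{"name": "arm_command", "arguments": {"deltas": [[0, 0, 0, 0, 0, 0, 1], [0, 0, 0, 0, 0, 0, 1], [0, 0, 0, 0, 0, 0, 1]]}}

```text
time_s: 23.77
tcp_pos: [0.6952, 0.1342, 0.1862]
ee_rot: [[0.995, 0.098, -0.0], [0.098, -0.995, -0.001], [-0.0, 0.001, -1.0]]
wrist_force: [0.0, -2.1, 0.1]
gripper_width: 0.206
gripper_force: 30.0
```

```bash
python3 -c "
from h import *
s=sense();print(s['tcp_pos'],s['gripper_width'],s['gripper_force'])
H=np.array([.617,.1267,.036]);x=np.array([np.cos(YAW),np.sin(YAW),0])
d=s['tcp_pos']-H; X=d@x; r=np.hypot(X,d[2]); a0=np.pi-np.arctan2(d[2],X); print(r,a0)
a1=np.arctan2(.015,.17)
for a in np.append(np.arange(a0,a1,-.11),a1): print(round(a-a1,2),(100*np.array([-r*np.cos(a)-X, d[2]-r*np.sin(a)])).round(1).tolist())
"
```

```text
[0.69517524 0.13423851 0.18622376] 0.20612808704608926 30.000803140382146
0.16951507029305268 2.052521279200177
1.96 [-0.0, -0.0]
1.85 [-1.7, -0.8]
1.74 [-3.5, -1.4]
1.63 [-5.3, -1.7]
1.52 [-7.1, -1.9]
1.41 [-9.0, -1.9]
1.3 [-10.9, -1.7]
1.19 [-12.7, -1.2]
1.08 [-14.4, -0.6]
0.97 [-16.1, 0.2]
0.86 [-17.7, 1.2]
0.75 [-19.1, 2.4]
0.64 [-20.5, 3.7]
0.53 [-21.6, 5.1]
0.42 [-22.6, 6.7]
0.31 [-23.5, 8.4]
0.2 [-24.1, 10.1]
0.09 [-24.5, 11.9]
0.0 [-24.7, 13.5]
```

{"name": "arm_command", "arguments": {"deltas": [[0, 0, 0, -1.7, 0, -0.8, 1], [0, 0, 0, -3.5, 0, -1.4, 1], [0, 0, 0, -5.3, 0, -1.7, 1], [0, 0, 0, -7.1, 0, -1.9, 1], [0, 0, 0, -9, 0, -1.9, 1], [0, 0, 0, -10.9, 0, -1.7, 1], [0, 0, 0, -12.7, 0, -1.2, 1], [0, 0, 0, -14.4, 0, -0.6, 1]]}}

```text
time_s: 24.43
tcp_pos: [0.5533, 0.1204, 0.1947]
ee_rot: [[0.995, 0.099, 0.007], [0.099, -0.995, 0.001], [0.007, -0.0, -1.0]]
wrist_force: [2.4, -3.3, 2.0]
gripper_width: 0.2
gripper_force: 30.0
```

{"name": "arm_command", "arguments": {"deltas": [[0, 0, 0, -1.7, 0, 0.8, 1], [0, 0, 0, -3.3, 0, 1.8, 1], [0, 0, 0, -4.7, 0, 3, 1], [0, 0, 0, -6.1, 0, 4.3, 1], [0, 0, 0, -7.2, 0, 5.7, 1], [0, 0, 0, -8.2, 0, 7.3, 1], [0, 0, 0, -9.1, 0, 9, 1], [0, 0, 0, -9.1, 0, 9, 1]]}}

```text
time_s: 25.1
tcp_pos: [0.4604, 0.1115, 0.1009]
ee_rot: [[0.995, 0.099, -0.0], [0.099, -0.995, 0.0], [-0.0, -0.0, -1.0]]
wrist_force: [1.7, -1.8, -1.5]
gripper_width: 0.204
gripper_force: 30.0
```

```bash
python3 -c "
from h import *
s=sense();print(s['tcp_pos'],s['gripper_width'],s['gripper_force'],s['wrist_force'],plan((.4465,.1095,.0515)))
"
```

```text
[0.46041783 0.11146654 0.10087026] 0.20437266764728068 29.99975304119289 [ 1.71559917 -1.78479966 -1.51636154] (array([-0.   ,  0.   ,  0.001]), array([-1.4 ,  0.06,  4.94]))
```

{"name": "arm_command", "arguments": {"deltas": [[0, 0, 0, -0.6, 0, 1.6, 1], [0, 0, 0, -1, 0, 3.2, 1], [0, 0, 0, -1.2, 0, 4.2, 1], [0, 0, 0, -1.3, 0, 4.8, 1], [0, 0, 0, -1.3, 0, 5.1, 1], [0, 0, 0, -1.3, 0, 5.2, 1], [0, 0, 0, -1.3, 0, 5.2, 1]]}}

```text
time_s: 25.68
tcp_pos: [0.4488, 0.1105, 0.0525]
ee_rot: [[0.995, 0.099, 0.0], [0.099, -0.995, -0.001], [0.0, 0.001, -1.0]]
wrist_force: [-3.5, -1.6, 15.6]
gripper_width: 0.201
gripper_force: 30.0
```

```bash
python3 -c "
from h import *
s=sense();print(s['tcp_pos'],s['gripper_width'],s['gripper_force'],s['wrist_force'])
"
```

```text
[0.44882094 0.11047232 0.05253294] 0.20132645930505513 29.999159211292863 [-3.51142781 -1.58700063 15.57511736]
```

The cover is shut: 15 N reaction at the same tab height as at the start. I'll release it and lift clear towards the trailing side.

{"name": "arm_command", "arguments": {"deltas": [[0, 0, 0, 0, 0, 0, -1], [0, 0, 0, 0, 0, 0, -1], [0, 0, 0, 0, 0, 0, -1], [0, 0, 0, 0, 0, 0, -1], [0, 0, 0, 0, 0, 0, -1], [0, 0, 0, 0, 0, 0, -1], [0, 0, 0, 0, 0, -2.5, -1], [0, 0, 0, 0, 0, -6, -1]]}}

```text
time_s: 26.35
tcp_pos: [0.4461, 0.1091, 0.1081]
ee_rot: [[0.995, 0.098, -0.008], [0.097, -0.995, -0.005], [-0.008, 0.004, -1.0]]
wrist_force: [0.7, 1.0, -0.5]
gripper_width: 0.73
gripper_force: 0.0
```

{"name": "arm_command", "arguments": {"deltas": [[0, 0, 0, 0, 2, -4, 1], [0, 0, 0, 0, 6, -5, 1], [0, 0, 0, 0, 10, -5, 1], [0, 0, 0, 0, 14, -5, 1], [0, 0, 0, 0, 18, -5, 1], [0, 0, 0, 0, 22, -5, 1], [0, 0, 0, 0, 25, -5, 1], [0, 0, 0, 0, 25, -5, 1]]}}

```text
time_s: 27.02
tcp_pos: [0.4728, -0.1425, 0.1599]
ee_rot: [[0.996, 0.092, -0.001], [0.092, -0.996, -0.001], [-0.001, 0.001, -1.0]]
wrist_force: [-0.0, 0.4, 0.8]
gripper_width: 0.293
gripper_force: 0.0
```

Run:
```python
from h import *
c=cam("top"); s=cam("side")
cv2.imwrite("pics/t6.png",np.vstack([cv2.resize(c["im"][150:270,140:340],None,fx=3,fy=2.5),cv2.resize(s["im"][150:270,170:370],None,fx=3,fy=2.5)]))
im=c["im"].astype(int); br=im[...,0]-im[...,2]
b=blobs(c,(5,120,60),(18,255,255),10,(180,200,280,260)); d=blobs(s,(5,120,60),(18,255,255),8,(200,160,330,240)); print(b,d)
print(onz(c,*b[0][1],.056))
# black block
g=cv2.cvtColor(c["im"],cv2.COLOR_BGR2GRAY); q,n=local((280,206),g<48,8); print("blk",q,n,onz(c,*q,.048))
ys,xs=np.nonzero((g<48)[195:218,272:290]); print("blk ext",xs.min()+272,xs.max()+272,ys.min()+195,ys.max()+195)
# leading edge profile
for v in range(192,232,6): print(v,br[v-1:v+2,190:206].mean(0).round().astype(int).tolist())
rb=-br
for v in range(186,246,8):
    r=rb[v:v+3,155:175].mean(0); r=np.clip(r-4,0,None); u=155+(r*np.arange(20)).sum()/r.sum(); print("line",v+1,u.round(2),onz(c,u,v+1,.012).round(4))
print(sense()["tcp_pos"])
```

```text
[(51, array([239.1, 241.3]), [237, 234, 6, 14])] [(58, array([236.7, 206.7]), [230, 203, 14, 8])]
[0.4492278  0.11226652 0.056     ]
blk [278.         202.45833333] 24 [0.55944911 0.00084109 0.048     ]
blk ext 277 279 197 207
192 [3, 2, 4, 3, 1, 4, 7, 13, 15, 16, 14, 15, 15, 13, 15, 15]
198 [3, 2, 3, 2, 2, 4, 6, 10, 14, 14, 16, 16, 15, 16, 16, 16]
204 [2, 2, 2, 3, 2, 3, 3, 7, 12, 14, 16, 17, 15, 15, 15, 15]
210 [2, 3, 3, 3, 2, 4, 3, 5, 9, 13, 14, 15, 17, 16, 17, 16]
216 [2, 3, 3, 4, 2, 2, 3, 4, 8, 13, 14, 16, 17, 17, 17, 17]
222 [3, 3, 2, 4, 2, 2, 2, 3, 5, 10, 13, 15, 17, 16, 17, 15]
228 [2, 3, 1, 3, 4, 2, 3, 1, 3, 7, 11, 14, 16, 17, 16, 16]
line 187 161.11 [0.6117 0.3432 0.012 ]
line 195 162.58 [0.588  0.3386 0.012 ]
line 203 163.28 [0.5644 0.3363 0.012 ]
line 211 163.95 [0.5408 0.3341 0.012 ]
line 219 164.72 [0.5174 0.3315 0.012 ]
line 227 165.42 [0.494  0.3292 0.012 ]
line 235 166.03 [0.4707 0.3271 0.012 ]
line 243 166.15 [0.4475 0.3264 0.012 ]
[ 0.47243747 -0.13950573  0.15979333]
```

View pics/t6.png

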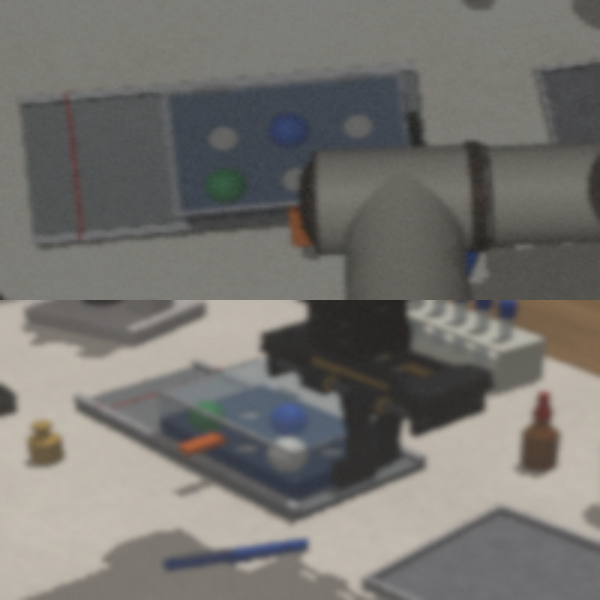

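Run:
```python
from h import *
c=cam("top"); xh=np.array([np.cos(YAW),np.sin(YAW),0]); yh=np.array([-np.sin(YAW),np.cos(YAW),0])
D=np.array([[.5563,.1868],[.5623,.1218],[.5695,.0563],[.5005,.1822],[.5071,.1162],[.5137,.0508]]).mean(0); D=np.append(D,0)
L=[onz(c,163.28,203,.012),onz(c,163.95,211,.012),onz(c,164.72,219,.012),onz(c,165.42,227,.012)]
print("line y",[round((l-D)@yh,4) for l in L])
for u,v in ((196.7,195),(197.4,204),(197.9,210),(198.3,216),(198.9,222)): print("edge",[round((onz(c,u,v,z)-D)@yh,4) for z in (.03,.036)])
B=onz(c,279.6,205.8,.048); print("blk",B,(B-D)@xh,(B-D)@yh)
T=D+.0122*xh-(.126+.030)*yh; print("pre-push TCP",T,plan((T[0],T[1],.16)))
```

```text
line y [np.float64(0.2134), np.float64(0.2134), np.float64(0.2132), np.float64(0.2132)]
edge [np.float64(0.112), np.float64(0.1111)]
edge [np.float64(0.1124), np.float64(0.1115)]
edge [np.float64(0.1125), np.float64(0.1117)]
edge [np.float64(0.113), np.float64(0.1121)]
edge [np.float64(0.1129), np.float64(0.112)]
blk [ 0.54974626 -0.00366032  0.048     ] 0.0028042271349996385 -0.12354024129406405
pre-push TCP [ 0.56226471 -0.0350483   0.        ] (array([-0.   ,  0.001, -0.001]), array([ 9.94, -9.44, -0.02]))
```

{"name": "arm_command", "arguments": {"deltas": [[0, 0, 0, 3, -2.5, 0, 1], [0, 0, 0, 6, -5, 0, 1], [0, 0, 0, 9, -8, 0, 1], [0, 0, 0, 9.2, -9.5, 2, 1], [0, 0, 0, 9.2, -9.5, 5, 1], [0, 0, 0, 9.2, -9.5, 7, 1], [0, 0, 0, 9.2, -9.5, 7, 1], [0, 0, 0, 9.2, -9.5, 7, 1]]}}

```text
time_s: 27.83
tcp_pos: [0.5545, -0.0338, 0.0897]
ee_rot: [[0.995, 0.101, -0.002], [0.101, -0.995, -0.001], [-0.003, 0.001, -1.0]]
wrist_force: [-0.3, -0.1, 0.0]
gripper_width: 0.006
gripper_force: 0.0
```

Run:
```python
from h import *
s=cam("side"); c=cam("top"); print(sense()["tcp_pos"],sense()["gripper_width"],plan((.555,-.0358,.048)))
a=blobs(c,(5,120,60),(18,255,255),10,(180,200,280,260)); d=blobs(s,(5,120,60),(18,255,255),8,(200,160,330,240)); print(a,d)
if a and d: print(tri(c,a[0][1],s,d[0][1]))
cv2.imwrite("pics/s7.png",cv2.resize(s["im"][150:270,190:350],None,fx=4,fy=4))
```

```text
[ 0.55613262 -0.03415822  0.09178805] 0.004598164230959095 (array([ 0.   , -0.003,  0.002]), array([-0.14,  0.15,  4.38]))
[] [(35, array([237.6, 206.7]), [232, 204, 12, 6])]
```

View pics/s7.png

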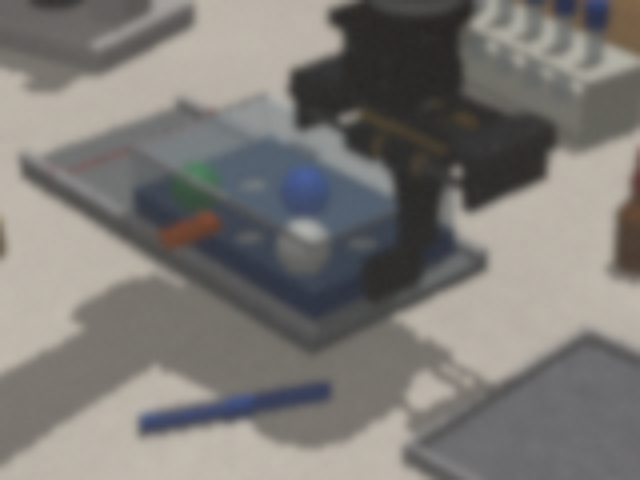

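The cover is shut over the three balls, and the closed fingers stand just behind the black block, which is at about (390,275) in the crop. Lowering now, then touching gently.

{"name": "arm_command", "arguments": {"deltas": [[0, 0, 0, -0.1, 0.5, 2, 1], [0, 0, 0, -0.1, 0.5, 4.2, 1], [0, 0, 0, -0.1, 0.5, 4.4, 1], [0, 0, 0, -0.1, 0.5, 4.4, 1]]}}

```text
time_s: 28.27
tcp_pos: [0.5546, -0.0401, 0.0468]
ee_rot: [[0.995, 0.098, -0.0], [0.098, -0.995, -0.0], [-0.0, 0.0, -1.0]]
wrist_force: [0.3, -0.4, -0.1]
gripper_width: 0.005
gripper_force: 0.0
```

{"name": "arm_command", "arguments": {"deltas": [[0, 0, 0, 0, -0.5, 0, 1], [0, 0, 0, 0, -1, 0, 1], [0, 0, 0, 0, -1.2, 0, 1], [0, 0, 0, 0, -1.4, 0, 1], [0, 0, 0, 0, -1.4, 0, 1]]}}

```text
time_s: 28.68
tcp_pos: [0.5536, -0.0254, 0.047]
ee_rot: [[0.995, 0.099, 0.001], [0.099, -0.995, 0.0], [0.001, -0.0, -1.0]]
wrist_force: [-0.4, 0.5, -0.6]
gripper_width: 0.002
gripper_force: 0.0
```

{"name": "arm_command", "arguments": {"deltas": [[0, 0, 0, 0, -0.2, 0, 1], [0, 0, 0, 0, -0.2, 0, 1], [0, 0, 0, 0, -0.2, 0, 1]]}}

```text
time_s: 28.93
tcp_pos: [0.553, -0.024, 0.0463]
ee_rot: [[0.995, 0.098, 0.0], [0.098, -0.995, -0.0], [0.0, 0.0, -1.0]]
wrist_force: [-0.8, -0.6, -0.2]
gripper_width: 0.007
gripper_force: 0.0
```

{"name": "arm_command", "arguments": {"deltas": [[0, 0, 0, 0, -0.2, 0, 1], [0, 0, 0, 0, -0.2, 0, 1], [0, 0, 0, 0, -0.2, 0, 1]]}}

```text
time_s: 29.18
tcp_pos: [0.5528, -0.022, 0.0462]
ee_rot: [[0.995, 0.098, -0.0], [0.098, -0.995, -0.0], [-0.0, 0.0, -1.0]]
wrist_force: [0.3, 0.6, 1.2]
gripper_width: 0.004
gripper_force: 0.0
```

{"name": "arm_command", "arguments": {"deltas": [[0, 0, 0, 0, -0.2, 0, 1], [0, 0, 0, 0, -0.2, 0, 1], [0, 0, 0, 0, -0.2, 0, 1]]}}

```text
time_s: 29.43
tcp_pos: [0.5526, -0.02, 0.0462]
ee_rot: [[0.995, 0.098, -0.0], [0.098, -0.995, -0.0], [-0.0, 0.0, -1.0]]
wrist_force: [0.4, -1.4, 1.1]
gripper_width: 0.007
gripper_force: 0.0
```

{"name": "arm_command", "arguments": {"deltas": [[0, 0, 0, 0, -0.2, 0, 1], [0, 0, 0, 0, -0.2, 0, 1], [0, 0, 0, 0, -0.2, 0, 1]]}}

```text
time_s: 29.68
tcp_pos: [0.5525, -0.018, 0.0463]
ee_rot: [[0.995, 0.098, 0.0], [0.098, -0.995, -0.0], [0.0, 0.0, -1.0]]
wrist_force: [0.3, -0.1, 0.3]
gripper_width: 0.006
gripper_force: 0.0
```

{"name": "arm_command", "arguments": {"deltas": [[0, 0, 0, 0, -0.2, 0, 1], [0, 0, 0, 0, -0.2, 0, 1], [0, 0, 0, 0, -0.2, 0, 1]]}}

```text
time_s: 29.93
tcp_pos: [0.5523, -0.016, 0.0463]
ee_rot: [[0.995, 0.098, 0.0], [0.098, -0.995, 0.0], [0.0, -0.0, -1.0]]
wrist_force: [-0.0, -0.1, 0.6]
gripper_width: 0.006
gripper_force: 0.0
```

{"name": "arm_command", "arguments": {"deltas": [[0, 0, 0, 0, -0.2, 0, 1], [0, 0, 0, 0, -0.2, 0, 1], [0, 0, 0, 0, -0.2, 0, 1]]}}

```text
time_s: 30.18
tcp_pos: [0.552, -0.0142, 0.0463]
ee_rot: [[0.995, 0.098, -0.0], [0.098, -0.995, -0.0], [-0.0, 0.0, -1.0]]
wrist_force: [-0.4, -1.0, 0.1]
gripper_width: 0.004
gripper_force: 0.6
```

Contact is at about TCP y = −0.0145. I'll push most of the way slowly, then measure the remainder.

{"name": "arm_command", "arguments": {"deltas": [[0, 0, 0, 0, -0.4, 0, 1], [0, 0, 0, 0, -1, 0, 1], [0, 0, 0, 0, -1.7, 0, 1], [0, 0, 0, 0, -2.4, 0, 1], [0, 0, 0, 0, -3.1, 0, 1], [0, 0, 0, 0, -3.7, 0, 1], [0, 0, 0, 0, -4.2, 0, 1], [0, 0, 0, 0, -4.5, 0, 1]]}}

```text
time_s: 30.85
tcp_pos: [0.5474, 0.0316, 0.0462]
ee_rot: [[0.995, 0.099, -0.0], [0.099, -0.995, 0.0], [-0.0, -0.0, -1.0]]
wrist_force: [1.1, -3.6, 0.5]
gripper_width: 0.003
gripper_force: 1.7
```

{"name": "arm_command", "arguments": {"deltas": [[0, 0, 0, 0, -0.5, 0, 1], [0, 0, 0, 0, -1.1, 0, 1], [0, 0, 0, 0, -1.8, 0, 1], [0, 0, 0, 0, -2.5, 0, 1], [0, 0, 0, 0, -3, 0, 1], [0, 0, 0, 0, -3.4, 0, 1], [0, 0, 0, 0, -3.5, 0, 1], [0, 0, 0, 0, -3.5, 0, 1]]}}

```text
time_s: 31.52
tcp_pos: [0.5441, 0.0663, 0.0462]
ee_rot: [[0.995, 0.099, 0.0], [0.099, -0.995, 0.001], [0.0, -0.001, -1.0]]
wrist_force: [-0.0, -0.0, -0.2]
gripper_width: 0.005
gripper_force: 0.1
```

```bash
cat > gap.py <<'E'
from h import *
c=cam("top"); s=cam("side"); im=c["im"].astype(int); br=im[...,0]-im[...,2]
yh=np.array([-np.sin(YAW),np.cos(YAW),0]); D=np.array([.5349,.1190,0])
e=[]
for v in range(196,230,4):
    r=br[v-1:v+2,155:200].mean(0); i=np.nonzero(r>8.5)[0]
    i=[k for k in i if r[k:k+5].min()>6.5]
    if i:
        k=i[0]; u=155+k-(r[k]-8.5)/max(r[k]-r[k-1],.1); e.append(((onz(c,u,v,.036)-D)@yh).round(4))
print("edge",e,"med gap to .2133:",.2133-np.median(e))
st=sense(); print(st["tcp_pos"],st["wrist_force"],st["gripper_force"],(st["tcp_pos"]-D)@yh)
cv2.imwrite("pics/gap.png",np.vstack([cv2.resize(c["im"][150:250,140:300],None,fx=4,fy=3),cv2.resize(s["im"][150:250,160:320],None,fx=4,fy=3)]))
E
python3 gap.py
```

```text
edge [np.float64(0.1942), np.float64(0.1943), np.float64(0.1937), np.float64(0.1936)] med gap to .2133: 0.01934999999999998
[0.54444441 0.06612737 0.04634529] [ 0.45546196 -0.47852068 -0.1834594 ] 0.0 -0.05355165878601662
```

View pics/gap.png

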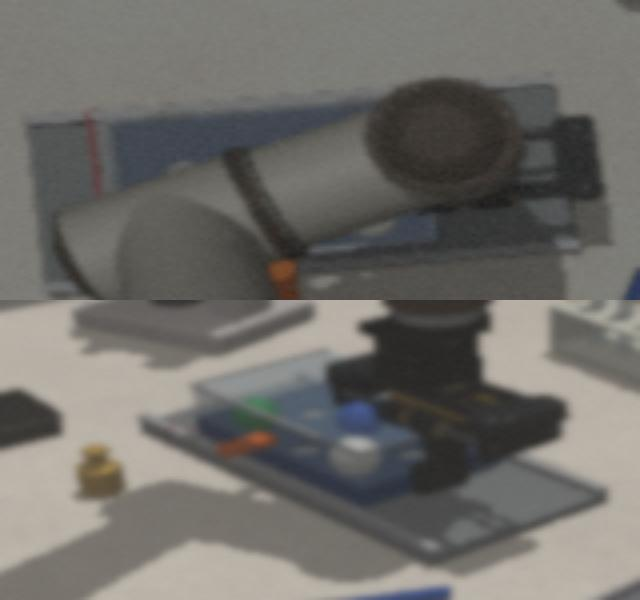

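The leading edge is about 19 mm short of the line, and the cover and balls are fine. I'll push 16.5 mm slowly, then back off for an unobstructed look.

{"name": "arm_command", "arguments": {"deltas": [[0, 0, 0, 0, -0.3, 0, 1], [0, 0, 0, 0, -0.6, 0, 1], [0, 0, 0, 0, -0.9, 0, 1], [0, 0, 0, 0, -1.2, 0, 1], [0, 0, 0, 0, -1.4, 0, 1], [0, 0, 0, 0, -1.55, 0, 1], [0, 0, 0, 0, -1.65, 0, 1], [0, 0, 0, 0, -1.65, 0, 1]]}}

```text
time_s: 32.28
tcp_pos: [0.5428, 0.0824, 0.0464]
ee_rot: [[0.995, 0.098, 0.001], [0.098, -0.995, 0.0], [0.001, -0.0, -1.0]]
wrist_force: [0.8, -1.8, -0.5]
gripper_width: 0.002
gripper_force: 0.8
```

```bash
python3 gap.py
```

```text
edge [np.float64(0.2103), np.float64(0.2103), np.float64(0.2103), np.float64(0.2114), np.float64(0.2115)] med gap to .2133: 0.0030000000000000027
[0.54270705 0.08232396 0.04634502] [ 0.75719746 -0.71192769 -0.44851429] 0.4886439809342846 -0.03726282958940816
```

{"name": "arm_command", "arguments": {"deltas": [[0, 0, 0, 0, 1.5, 0, 1], [0, 0, 0, 0, 4, 0, 1], [0, 0, 0, 0, 8, 0, 1], [0, 0, 0, 0, 12, 0, 1], [0, 0, 0, 0, 16, 0, 1], [0, 0, 0, 0, 20, 0, 1], [0, 0, 0, 0, 22, 0, 1], [0, 0, 0, 0, 22, 0, 1]]}}

```text
time_s: 33.05
tcp_pos: [0.564, -0.1403, 0.0459]
ee_rot: [[0.996, 0.093, -0.0], [0.093, -0.996, 0.0], [-0.0, -0.0, -1.0]]
wrist_force: [0.2, 0.4, -0.1]
gripper_width: -0.0
gripper_force: 0.0
```

```bash
python3 gap.py
python3 - <<'E'
from h import *
c=cam("top"); cv2.imwrite("pics/t8.png",cv2.resize(c["im"][180:250,140:280],None,fx=5.7,fy=5.7))
im=c["im"].astype(int)
for v in (200,208,216,224): print(v,(im[v-1:v+2,156:176,2]-im[v-1:v+2,156:176,0]).mean(0).round().astype(int).tolist())
E
```

```text
edge [np.float64(0.2105), np.float64(0.2101), np.float64(0.2102), np.float64(0.2102), np.float64(0.2116), np.float64(0.2106), np.float64(0.2099), np.float64(0.211), np.float64(0.211)] med gap to .2133: 0.002799999999999997
[ 0.56370855 -0.13735976  0.04593489] [-0.14545499  0.41286749 -0.38353497] 0.0 -0.2579474808703263
200 [-3, -2, -2, -2, -2, -4, -9, -11, -13, -16, -16, -15, -15, -15, -17, -16, -16, -14, -15, -16]
208 [-2, -1, -2, -3, -2, -4, -6, -10, -13, -15, -15, -16, -15, -16, -15, -16, -16, -15, -13, -8]
216 [-2, -2, -2, -3, -2, -2, -4, -6, -11, -14, -15, -15, -16, -18, -18, -16, -16, -16, -16, -15]
224 [-3, -2, -3, -2, -2, -2, -3, -4, -7, -12, -14, -16, -16, -16, -17, -15, -16, -17, -13, -12]
```

View pics/t8.png

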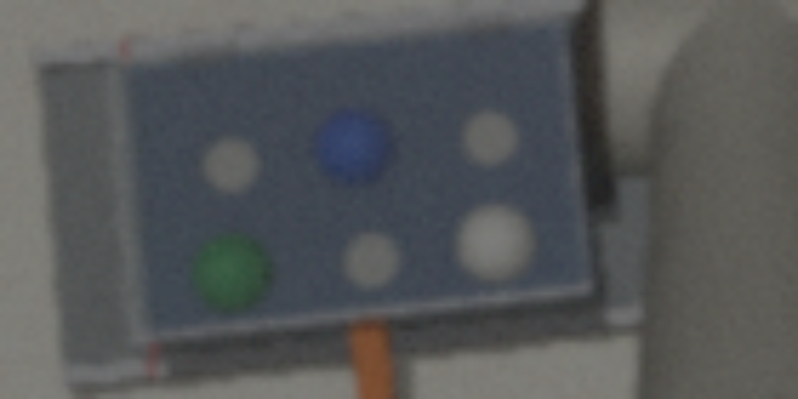

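Run:
```python
from h import *
c=cam("top"); im=c["im"].astype(int); rb=im[...,2]-im[...,0]
yh=np.array([-np.sin(YAW),np.cos(YAW),0]); D=np.array([.5349,.1190,0])
for p,o in (((180.5,209),(.5563,.1868)),((226,204.2),(.5695,.0563)),((205,225.6),(.5071,.1162))):
    q,n=local(p,rb>-8,6); w=onz(c,*q,.029); print(q.round(1),n,w.round(4),"moved",((w-np.append(o,.029))@yh).round(4))
# line ends on the rails
for p in ((162,188),(167,243)):
    q,n=local(p,rb>8,4); print("rail red",q,n,[((onz(c,*q,z)-D)@yh).round(4) for z in(.012,.02)])
```

```text
[179.9 208.6] 73 [0.5459 0.2845 0.029 ] moved 0.0982
[225.6 203.6] 72 [0.5593 0.153  0.029 ] moved 0.0973
[204.5 225.2] 73 [0.4973 0.2138 0.029 ] moved 0.0981
rail red [161.11111111 186.        ] 18 [np.float64(0.2154), np.float64(0.2136)]
rail red [166.26666667 242.86666667] 15 [np.float64(0.2146), np.float64(0.2128)]
```

Dimple displacement gives 98 mm moved, so about 3.1 mm remains. Going back behind the block.

```bash
python3 -c "
from h import *
print(plan((.5435,.0745,.0463)))"
```

```text
(array([-0.   ,  0.   ,  0.001]), array([ 5.000e-02, -2.115e+01, -1.000e-02]))
```

{"name": "arm_command", "arguments": {"deltas": [[0, 0, 0, 0, -3, 0, 1], [0, 0, 0, 0, -6.5, 0, 1], [0, 0, 0, 0, -10, 0, 1], [0, 0, 0, 0, -13.5, 0, 1], [0, 0, 0, 0, -17, 0, 1], [0, 0, 0, 0, -19.5, 0, 1], [0, 0, 0, 0, -20.7, 0, 1], [0, 0, 0, 0, -20.7, 0, 1]]}}

```text
time_s: 33.92
tcp_pos: [0.5435, 0.0726, 0.0465]
ee_rot: [[0.995, 0.104, 0.001], [0.104, -0.995, 0.0], [0.001, -0.0, -1.0]]
wrist_force: [0.6, -0.0, 0.9]
gripper_width: 0.006
gripper_force: 0.0
```

{"name": "arm_command", "arguments": {"deltas": [[0, 0, 0, 0, 0, 0, 1], [0, 0, 0, 0, 0, 0, 1]]}}

```text
time_s: 34.08
tcp_pos: [0.5435, 0.0688, 0.0462]
ee_rot: [[0.995, 0.098, -0.0], [0.098, -0.995, -0.0], [-0.0, 0.0, -1.0]]
wrist_force: [-0.4, -0.4, -0.3]
gripper_width: 0.005
gripper_force: 0.0
```

```bash
python3 -c "
from h import *
print(sense()['tcp_pos'],plan((.5424,.0854,.0463)))"
```

```text
[0.5435433  0.06879351 0.04623158] (array([0.   , 0.   , 0.001]), array([ 0.05, -1.66, -0.01]))
```

{"name": "arm_command", "arguments": {"deltas": [[0, 0, 0, 0, -0.4, 0, 1], [0, 0, 0, 0, -0.8, 0, 1], [0, 0, 0, 0, -1.1, 0, 1], [0, 0, 0, 0, -1.3, 0, 1], [0, 0, 0, 0, -1.45, 0, 1], [0, 0, 0, 0, -1.55, 0, 1], [0, 0, 0, 0, -1.6, 0, 1], [0, 0, 0, 0, -1.65, 0, 1]]}}

```text
time_s: 34.75
tcp_pos: [0.5423, 0.0851, 0.0462]
ee_rot: [[0.995, 0.098, -0.0], [0.098, -0.995, -0.0], [-0.0, 0.0, -1.0]]
wrist_force: [0.7, -3.9, -1.8]
gripper_width: 0.008
gripper_force: 1.5
```

{"name": "arm_command", "arguments": {"deltas": [[0, 0, 0, 0, 0, 0, 1], [0, 0, 0, 0, 0, 0, 1], [0, 0, 0, 0, 0, 0, 1]]}}

```text
time_s: 35.0
tcp_pos: [0.5422, 0.0853, 0.0462]
ee_rot: [[0.995, 0.098, -0.0], [0.098, -0.995, -0.0], [-0.0, 0.0, -1.0]]
wrist_force: [1.5, -3.0, -1.0]
gripper_width: 0.002
gripper_force: 1.4
```

{"name": "arm_command", "arguments": {"deltas": [[0, 0, 0, 0, 1.5, 0, 1], [0, 0, 0, 0, 4, 0, 1], [0, 0, 0, 0, 8, 0, 1], [0, 0, 0, 0, 12, -2, 1], [0, 0, 0, 0, 16, -4, 1], [0, 0, 0, 0, 20, -6, 1], [0, 0, 0, 0, 24, -8, 1], [0, 0, 0, 0, 26, -8, 1]]}}

```text
time_s: 35.67
tcp_pos: [0.5695, -0.1754, 0.1297]
ee_rot: [[0.995, 0.098, 0.006], [0.098, -0.995, -0.0], [0.006, 0.001, -1.0]]
wrist_force: [1.8, 0.3, -0.3]
gripper_width: 0.002
gripper_force: 0.0
```

```bash
python3 gap.py
python3 - <<'E'
from h import *
c=cam("top"); im=c["im"].astype(int); rb=im[...,2]-im[...,0]
yh=np.array([-np.sin(YAW),np.cos(YAW),0])
for p,o in (((179,209),(.5563,.1868)),((224.5,204),(.5695,.0563)),((203.5,225.5),(.5071,.1162))):
    q,n=local(p,rb>-8,6); w=onz(c,*q,.029); print(q.round(1),n,"moved",((w-np.append(o,.029))@yh).round(4))
s=cam("side")
a=blobs(c,(5,120,60),(18,255,255),10,(180,200,280,270)); d=blobs(s,(5,120,60),(18,255,255),8,(180,140,330,240)); print(a,d,tri(c,a[0][1],s,d[0][1]))
cv2.imwrite("pics/s9.png",np.vstack([cv2.resize(c["im"][150:250,140:300],None,fx=4,fy=3),cv2.resize(s["im"][150:250,160:320],None,fx=4,fy=3)]))
E
```

```text
edge [np.float64(0.2137), np.float64(0.2143), np.float64(0.2139), np.float64(0.214), np.float64(0.2138), np.float64(0.2138), np.float64(0.2138), np.float64(0.2133), np.float64(0.2138)] med gap to .2133: -0.0005000000000000004
[ 0.5689547  -0.17670462  0.12797541] [-0.1436309   0.02058792 -0.85388236] 0.0 -0.2976164967941021
[178.9 208.7] 73 moved 0.1012
[224.4 203.8] 70 moved 0.1008
[203.4 225.3] 72 moved 0.1011
[(72, array([203.9, 243.6]), [201, 237, 7, 15])] [(48, array([217.6, 195.2]), [212, 192, 12, 7])] (array([0.44265524, 0.21254496, 0.05178228]), np.float64(0.003060676413328012))
```

View pics/s9.png

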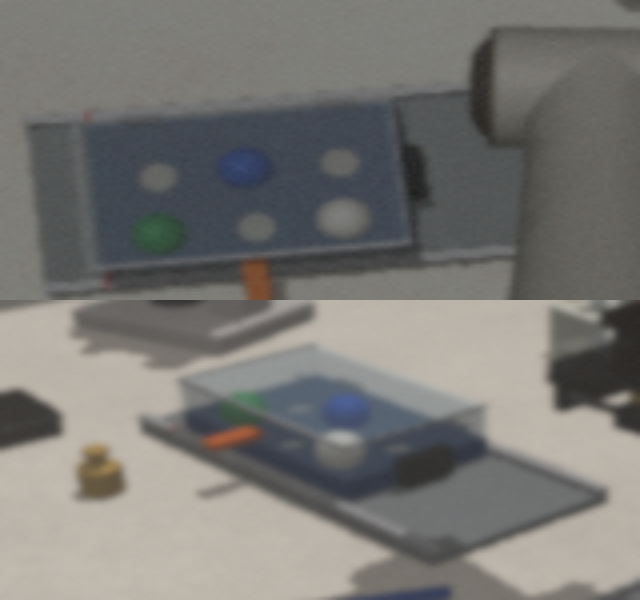

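The leading edge is on the line to within about 1 mm. The tab sits at 52 mm, so the cover is shut, and all three balls are seated with the arm clear. Handing in.

```bash
python3 -c "
from h import *
print(finish_job())"
```

```text
the job is handed in; nothing more can be done
None
```

I handed the job in at about 36 s, well under the 210 s limit: the white, blue and green balls are seated in dimples 2, 4 and 0, the cover is shut over them, and by camera the carriage's leading edge is within about 1 mm of the red line.

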